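# Pack the lunch tub and seal its hook-on lid

### The arm

A 6-joint arm with a two-finger parallel gripper is mounted at the origin on the work surface. World frame = base frame: x ahead of the robot, y to its left, z up, the work surface at z = 0. Lengths are in m, angles in rad, forces in N, time in s.
With the tool pointing down it reaches from about 0.4 to 0.825 m from the base axis. Payload 7 kg.
Tool frame: the origin (TCP) lies between the finger pads; the fingertips stand 14 mm ahead of it and the grasp point (between the pads) lies 5 mm behind it; z points along the fingers, y is the line along which they close (so a half turn about z gives the same grasp; the last joint's range is limited). The gripper opens to 88 mm and grips with 3 to 60 N. Pads are 19 mm wide; open, the fingers measure 130 mm over their backs; the gripper's body (78 mm by 193 mm) begins 47 mm behind the grasp point.
Start: joints at [-0.995, 0.359, 0.012, 0, -1.224, -0.288], TCP at [0.192, -0.647, 0.241] pointing down, gripper open.
Joint ranges: [-3.07, 3.07], [-1.43, 2.12], [-1.02, 1.25], [-3.03, 1.67], [-3.05, -0], [-3.03, 3.03]. Speed limits (rad/s): [2.39, 2.39, 3.01, 3.14, 3.14, 3.14].

### API

Orientations are given as a unit quaternion [w, x, y, z].
In Python, from station import readout, optics, manip gives the robot as it stands.
- The arm moves only by the tool step_arm, never from a script. Its argument "plan" is a list of rows, each an object of numbers: "claw": the opening, from 0 (shut) to 1 (fully open); "x", "y", "z": the shift along the world's x, y, z scaled (see below); "twist": the turn about the world's z scaled (see below). In form: [{"claw": .., "x": .., "y": .., "z": .., "twist": ..}, ...]. A call has exactly 8 rows; each row shifts and turns the commanded pose from where the row before left it; what a row does not reach is not made up. The controller multiplies each number of a shift by 0.04 m and each number of a turn by 5 degrees. A row lasts 1/8 s, in which the tool goes at most 62.5 mm and 10.7 degrees, less where a joint would pass 70% of its speed; a pose out of reach is approached as far as the arm can. A call with a number of a shift or a turn outside -1 to 1 is refused whole. A call with a gripper value outside its range is refused whole. The fingers move at their own pace and stop on an object; "force" is the grip in N (left out, the last holds). Time passes only in rows, so rows that do not move let the fingers close, or fill a call up. It gives the time, the measured TCP pose, the force, the opening and the grip force at its end, in the units of the state.
- readout.read_state(): the state, without advancing time (a new reading comes with each control period).
- optics.get_image(name): name is "scene" or "top"; returns the picture (400x640x3 uint8, red, green, blue); there is no depth.
- optics.camera_info(name): a dict with "intrinsics" (3x3 intrinsics, pixels), "world_from_camera" (4x4, takes a point from camera to world coordinates). Camera axes: x right, y down, z forward; pixel columns grow to the right and rows downward; lengths in m; the calibration is good to about 2 mm. A picture is of the moment at which its call begins. camera_info takes no time and is no camera call.
- manip.hand_in(): hands the job in; it is judged then, once.
Trained networks look in the newest picture that a camera, given by its name, has taken for a name from the list of things; names that differ only in an ending like _2 or _b are one class to them, and where a whole thing is asked for, a point or a joint stands for the part that bears it (a point fixed in the world has none). Each returns a list of dicts, best first, with "p" (0 to 1); they miss things now and then, are a little off and sometimes report something else, mostly with a low value. They report only what shows in the picture. A call takes as long as a camera call. They do not tell look-alikes from the thing itself.
- optics.boxes_of(query, camera): "location" ([x, y, z] in m, in world coordinates, good to about 4 mm: the middle of the surface that is visible of it).
- optics.pinpoint(query, camera): "location" ([x, y, z] in m, in world coordinates, good to about 4 mm: a listed point, or the origin of a listed thing).
The state is a dict: "clock": time; "joint_pos": joint angles; "qd": joint speeds; "joint_efforts": joint torques, N m; "tool_pos": TCP position; "ee_rot": TCP orientation; "ft_force": force on the tool from outside, world axes, zero at the start; "torque": the same for the moment, N m; "grip_width": opening from 0.0 (shut) to 1.0 (fully open); "grasp_force": force on a finger pad.
Only numpy, scipy, OpenCV 4.12 (cv2) and the standard library are available. Lean on these libraries where they do the work, as an engineer would, in place of code of your own. Each camera call takes 0.05 s, during which the arm holds its last target. There are 200 camera calls.

### The job

Pack the lunch tub: lift the used cool brick out and lay it flat on the steel tray, stand every one of the little snack pots upright in the tub, then put the lid on, hooking its plain rear edge in under the tub's lip while its front end is still held up, and swinging the front down into the tub's mouth. Then press round the lid's edge, point by point, until the rubber seal is fully home all the way round, and let go; leave the other things on the counter where they are.

Things in the scene. Friction and masses are not known exactly. Their poses are not given: they have to be found in the camera images.
- tub: white double-walled oblong lunch tub, open on top, standing firmly (it does not move). Outside 206 mm along x, 152 mm along y; rim top 54 mm above the counter; walls 10 mm thick, so inside 186 by 132 mm; inner floor 6 mm up. Origin: centre of its underside, z up. The rear end (+x) carries a keeper with a lip; a black rubber seal runs round the rim
- tub_lip (a point): middle of the lower front edge of the lip at the tub's rear, 94 mm along the tub's +x from its centre, 66.5 mm above the counter; axes as the tub's. The lip is 110 mm wide along y and juts forward over the rear rim: x = 94 to 112 mm, underside 66.5, top 71.5 mm up, so a slot 12.5 mm high is open to the front; the keeper's back closes it at x = 106 mm
- tub_seal (a point): middle of the front seal as it stands before pressing: x = -98 mm, y = 0 in the tub's frame, 58 mm above the counter (fixed mark; axes as the tub's). The black rubber seal, 5 mm wide, lies along the middle of the rim: across the front at x = -98 mm and along both sides at y = +-71 mm from x = -100 to +78 mm; none on the rear wall. It stands 4 mm proud until pressed
- lid_handle (a point): the lid (stiff grey plastic, 0.2 to 0.3 kg), at the centre of the grip rib on its top. Axes: z up, +x to the plain rear edge, -x to the front. Rib: 14 mm thick (x), 72 mm long (y), from the plate's top 16 mm below this point to 16 mm above it. Seated, the lid's axes lie along the tub's, and this point is over the tub's centre (within 3 mm), 76 mm above the counter; up to 4 mm higher before pressing
- lid_rear (a point): middle of the lower edge of the lid plate's plain rear edge: 103.5 mm along +x from the handle's centre and 22 mm below it; axes as the lid's. The plate is 6 mm thick, 160 mm wide (y), 209.5 mm long (x) without the tab. This edge goes in under the lip
- lid_front (a point): middle of the lower edge of the lid plate's front edge: 106 mm along -x from the handle's centre, 22 mm below it; a pull tab 50 mm wide goes 13 mm further. Axes as the lid's
- lid_rib (a point): lower front edge of the shallow rim under the lid, which fits inside the tub's mouth: 90 mm along -x from the handle's centre, 30 mm below it; axes as the lid's. The rim is 8 mm deep below the plate: a front rib at x = -90 to -84 mm, 100 mm wide, and side ribs at y = +-57.5 to +-62.5 mm, x = -80 to +60 mm. On the counter the lid rests on it
- pot1_mid (a point): small round snack pot: white plastic with a grey screw cap, 48 mm across, 36 mm tall, 50 to 100 g; 2 to 4 of these pots are present (None if this one is absent). The point is its centre, 18 mm above its underside; z is its own upright axis
- pot2_mid (a point): small round snack pot: white plastic with a grey screw cap, 48 mm across, 36 mm tall, 50 to 100 g; 2 to 4 of these pots are present (None if this one is absent). The point is its centre, 18 mm above its underside; z is its own upright axis
- pot3_mid (a point): small round snack pot: white plastic with a grey screw cap, 48 mm across, 36 mm tall, 50 to 100 g; 2 to 4 of these pots are present (None if this one is absent). The point is its centre, 18 mm above its underside; z is its own upright axis
- pot4_mid (a point): small round snack pot: white plastic with a grey screw cap, 48 mm across, 36 mm tall, 50 to 100 g; 2 to 4 of these pots are present (None if this one is absent). The point is its centre, 18 mm above its underside; z is its own upright axis
- seal_fl (a joint): seal on the front left (tub x below 0, y above 0; goes round the front corner) quarter of the tub's rim, travel in m: 0 = stands 4 mm proud of the rim, 0.004 = pressed fully home, level with the rim. It yields only to about 6 N (roughly 8 to 15 N on the lid above it), does not spring back, and stays as deep as it was pressed
- seal_fr (a joint): seal on the front right (x below 0, y below 0; goes round the front corner) quarter of the tub's rim, travel in m: 0 = stands 4 mm proud of the rim, 0.004 = pressed fully home, level with the rim. It yields only to about 6 N (roughly 8 to 15 N on the lid above it), does not spring back, and stays as deep as it was pressed
- seal_rl (a joint): seal on the rear left (x above 0, y above 0) quarter of the tub's rim, travel in m: 0 = stands 4 mm proud of the rim, 0.004 = pressed fully home, level with the rim. It yields only to about 6 N (roughly 8 to 15 N on the lid above it), does not spring back, and stays as deep as it was pressed
- seal_rr (a joint): seal on the rear right (x above 0, y below 0) quarter of the tub's rim, travel in m: 0 = stands 4 mm proud of the rim, 0.004 = pressed fully home, level with the rim. It yields only to about 6 N (roughly 8 to 15 N on the lid above it), does not spring back, and stays as deep as it was pressed
- brick_mid (a point): used cool brick: hard white plastic block, 90 mm along x, 45 mm along y, 25 mm tall, about 110 g, lying loose on the floor of the tub at the start. The point is its centre, 12.5 mm above its underside; z up
- tray: shallow steel tray fixed on the counter, 100 mm along x by 150 mm along y, floor 3 mm thick, edges 10 mm high and 3 mm thick. Origin: centre of its underside; the brick goes here, best with its length along the tray's y
- salt: salt cellar of glass with a steel cap, 36 mm across, 71 mm tall, often among the pots; leave alone. Origin: centre of its underside
- timer: steel and white kitchen timer, 54 mm across, 56 mm tall, with a black bar on top, often among the pots; leave alone. Origin: centre of its underside
- can: drinks can, 66 mm across, 122 mm tall; leave alone. Origin: centre of its underside
- mug: white mug, 80 mm across, 90 mm tall; leave alone. Origin: centre of its underside
Not all that is in view belongs to the job. Leave any brown or red look-alike of the part that bears pot2_mid alone. Leave any yellow look-alike of the tray alone.

How it is judged:
On the way, in this order (a step that is already met when the one before it is completed fails the run):
1. the used cool brick lies flat on the steel tray, and every snack pot that is present stands upright inside the tub (x of brick_mid in the frame of tray between -0.045 and 0.045 m and y of brick_mid in the frame of tray between -0.07 and 0.07 m and z of brick_mid in the frame of tray between 0.008 and 0.024 m and angle between brick_mid's own z axis and vertical below 0.2 rad and linear speed of each of brick, pot1, pot2, pot3, pot4 below 0.03 m/s and x of pot1_mid in the frame of tub between -0.093 and 0.093 m and y of pot1_mid in the frame of tub between -0.066 and 0.066 m and z of pot1_mid in the frame of tub between 0 and 0.04 m and angle between each of pot1_mid, pot2_mid, pot3_mid, pot4_mid's own z axis and vertical below 0.35 rad and x of pot2_mid in the frame of tub between -0.093 and 0.093 m and y of pot2_mid in the frame of tub between -0.066 and 0.066 m and z of pot2_mid in the frame of tub between 0 and 0.04 m and x of pot3_mid in the frame of tub between -0.093 and 0.093 m and y of pot3_mid in the frame of tub between -0.066 and 0.066 m and z of pot3_mid in the frame of tub between 0 and 0.04 m and x of pot4_mid in the frame of tub between -0.093 and 0.093 m and y of pot4_mid in the frame of tub between -0.066 and 0.066 m and z of pot4_mid in the frame of tub between 0 and 0.04 m), for 0.2 s.
2. the lid's rear edge is in under the tub's lip while the lid's front end is still up (tilted by more than about 3 degrees) (x of lid_rear in the frame of tub between 0.097 and 0.109 m and y of lid_rear in the frame of tub between -0.02 and 0.02 m and z of lid_rear in the frame of tub between 0.048 and 0.064 m and z of lid_front in the frame of tub above 0.064 m and angle between lid_handle's own z axis and vertical above 0.05 rad), for 0.1 s.
At the end, for the whole second after the job is handed in: The brick lies flat on the tray; every pot present stands upright (20 deg) in the tub; the lid lies level (1.7 deg) and square on it, rear edge at least 4 mm in under the lip, both ends within 3 mm of the rim; all four quarters of the seal are pressed at least 3 of 4 mm; all at rest (all of step 1 and x of lid_rear in the frame of tub above 0.098 m and y of lid_rear in the frame of tub between -0.008 and 0.008 m and z of lid_rear in the frame of tub between 0.05 and 0.057 m and z of lid_front in the frame of tub between 0.05 and 0.057 m and z of lid_handle in the frame of tub above 0.07 m and angle between the x axis of lid_handle and the x axis of tub, either way round below 0.06 rad and angle between lid_handle's own z axis and vertical below 0.03 rad and value of joint each of seal_fl, seal_fr, seal_rl, seal_rr above 0.003 m and linear speed of lid below 0.03 m/s); the robot touches nothing.
It fails at once if a thing that is not part of the job (salt cellar, timer, can, mug) is shoved more than 4 cm (distance of any of salt, timer, can, mug from where it was at the start of the episode above 0.04 m).
Of pot1, pot2, pot3, pot4 only 2 to 4 are there at a start; the rules pass over those that are not, and their reading is None.
At some moment in a run one of pot1, pot2, pot3, pot4 may be knocked a few centimetres aside while the robot is not near it.
Once in a run the grip may slacken for a moment while it holds something.
It also fails if it takes over 210 s, if anything falls off the work surface, if the arm or the gripper's body presses on something with over 40 N, if the wrist force passes 120 N, or if a joint passes its speed limit or range.

## Working session

There is one attempt and no reset: what is moved stays moved. The work goes in short steps, Python scripts to look and compute and a tool call to move; the robot and the scene stay as the last step left them, time stands still between calls to the robot, and variables do not carry over. Pictures are saved under pics/ and viewed, at most 17 in all, crops included, and the job is handed in when it is done.

Besides the shell and the picture viewer there is one more tool, called after "Request:" as name([rows], argument=value, ...), one row to a line, values as JSON. step_arm: Moves the arm, as the interface text tells. Shifts and turns lie within -1 to 1; 1 stands for 0.04 m of shift or 5 degrees of turn. Its arguments: {"type":"object","properties":{"plan":{"type":"array"},"force":{"type":"number"}},"required":["plan"]}

```bash
ls; mkdir -p pics; cat > h.py <<'E'
from station import readout, optics, manip
import numpy as np, cv2
def pic(cam,name):
    im=optics.get_image(cam); cv2.imwrite(f'pics/{name}.png',im[:,:,::-1]); return im
def P(q,cam,f='pinpoint',n=6):
    for d in getattr(optics,f)(q,cam)[:n]: print(q,cam,f[:3],np.round(d['location'],4),round(d['p'],2),{k:np.round(v,3) for k,v in d.items() if k not in('p','location')} or '')
def proj(p,cam):
    c=optics.camera_info(cam);T=np.linalg.inv(np.array(c['world_from_camera']));q=T[:3,:3]@np.array(p)+T[:3,3];u=np.array(c['intrinsics'])@q;return u[:2]/u[2]
def unproj(u,v,z,cam):
    c=optics.camera_info(cam);T=np.array(c['world_from_camera']);d=T[:3,:3]@np.linalg.solve(np.array(c['intrinsics']),[u,v,1.]);return T[:3,3]+d*(z-T[2,3])/d[2]
def st():
    s=readout.read_state();print({k:np.round(s[k],3).tolist() for k in('clock','tool_pos','ee_rot','ft_force','grip_width','grasp_force','joint_pos')})
E
python3 - <<'E'
from h import *
pic('top','t0');pic('scene','s0');st()
for q in ['tub','lid_handle','lid_front','lid_rear','pot1_mid','brick_mid','tray','tub_lip','tub_seal','salt','timer']: P(q,'top')
for q in ['tub','lid_handle','lid_front','lid_rear','pot1_mid','brick_mid']: P(q,'scene')
E
```

```text
pics
{'clock': 0.1, 'tool_pos': [0.191, -0.647, 0.24], 'ee_rot': [-0.0, -0.143, 0.99, 0.001], 'ft_force': [-0.276, 0.03, -0.656], 'grip_width': 1.001, 'grasp_force': 0.0, 'joint_pos': [-0.995, 0.359, 0.011, -0.0, -1.224, -0.288]}
tub top pin [ 0.4975 -0.2807  0.0007] 0.63 
tub top pin [0.6166 0.2896 0.0082] 0.5 
lid_handle top pin [0.5183 0.2658 0.0277] 0.91 
lid_front top pin [0.4154 0.248  0.0125] 0.75 
lid_rear top pin [0.614  0.2909 0.0102] 0.67 
lid_rear top pin [ 0.71    0.0093 -0.0019] 0.66 
lid_rear top pin [0.5187 0.2673 0.026 ] 0.6 
pot1_mid top pin [0.6287 0.0487 0.0188] 0.55 
pot1_mid top pin [0.4185 0.2492 0.0139] 0.54 
brick_mid top pin [ 0.5029 -0.28    0.018 ] 0.95 
tray top pin [ 0.7102  0.0108 -0.0024] 0.83 
tray top pin [ 0.3331 -0.0577 -0.0007] 0.68 
tub_lip top pin [ 0.5915 -0.2735  0.0668] 0.69 
tub_seal top pin [ 0.3971 -0.2895  0.0587] 0.65 
salt top pin [ 5.302e-01 -5.670e-02  3.000e-04] 0.5 
salt top pin [ 0.4949 -0.2812  0.004 ] 0.44 
timer top pin [0.531  0.0634 0.0006] 0.86 
tub scene pin [ 0.4947 -0.2787 -0.    ] 0.79 
lid_handle scene pin [0.5218 0.2713 0.0298] 0.66 
lid_front scene pin [0.4118 0.2453 0.0129] 0.89 
lid_front scene pin [ 0.7195 -0.2686 -0.0015] 0.34 
lid_rear scene pin [0.6189 0.2902 0.0062] 0.97 
pot1_mid scene pin [0.6297 0.0461 0.0181] 0.66 
brick_mid scene pin [ 0.5006 -0.276   0.021 ] 0.68
```

View pics/t0.png

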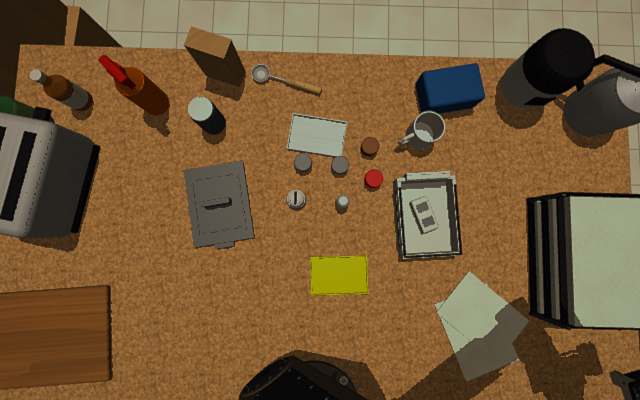

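View pics/s0.png

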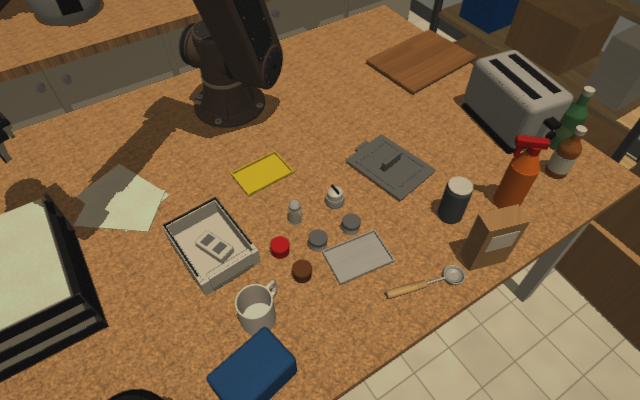

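Top view: tub around (429,217) with the brick (425,214) inside. The lid is at (219,203) with its tab towards the robot, and the steel tray at (318,135). Two grey pots are at (303,162) and (340,165). The red and brown discs at (373,178) and (370,146) are look-alikes, the timer is at (296,199) and the salt at (342,203).

```bash
python3 - <<'E'
from h import *
im=cv2.imread('pics/t0.png')
a=im[125:195,280:400]; b=im[165:265,380:480]
A=cv2.resize(a,None,fx=5,fy=5,interpolation=cv2.INTER_CUBIC);B=cv2.resize(b,(350,350),interpolation=cv2.INTER_CUBIC)
c=np.zeros((600,800,3),np.uint8);c[:350,:600]=A[:350]; 
L=cv2.resize(im[155:255,175:265],None,fx=2.5,fy=2.5,interpolation=cv2.INTER_CUBIC)
c=np.zeros((600,620,3),np.uint8);c[:350-0,:600]=A; B=cv2.resize(b,(250,250),interpolation=cv2.INTER_CUBIC);c[350:,:250]=B;c[350:,260:485]=L
cv2.imwrite('pics/c0.png',c)
P('pot1_mid','top','boxes_of');P('pot1_mid','scene','boxes_of')
for u,v in[(303,161.5),(340,164.5)]: print(unproj(u,v,.036,'top'))
for q in['salt','timer','pot2_mid']:P(q,'scene')
E
```

```text
pot1_mid top box [0.6274 0.0482 0.0373] 0.82 
pot1_mid top box [ 0.5295 -0.2036  0.0558] 0.37 
pot1_mid scene box [0.6368 0.0345 0.0367] 0.73 
pot1_mid scene box [0.523  0.2619 0.013 ] 0.32 
[0.63054245 0.04557508 0.036     ]
[ 0.62515294 -0.05165328  0.036     ]
salt scene pin [ 0.5294 -0.0609 -0.0038] 0.83 
timer scene pin [0.5297 0.0581 0.0011] 0.78 
timer scene pin [0.6213 0.2893 0.0063] 0.54 
pot2_mid scene pin [ 0.678  -0.1267  0.0218] 0.96 
pot2_mid scene pin [ 0.6248 -0.0506  0.0182] 0.81 
pot2_mid scene pin [ 0.5884 -0.1421  0.0121] 0.71 
pot2_mid scene pin [0.6194 0.2889 0.0081] 0.21
```

View pics/c0.png

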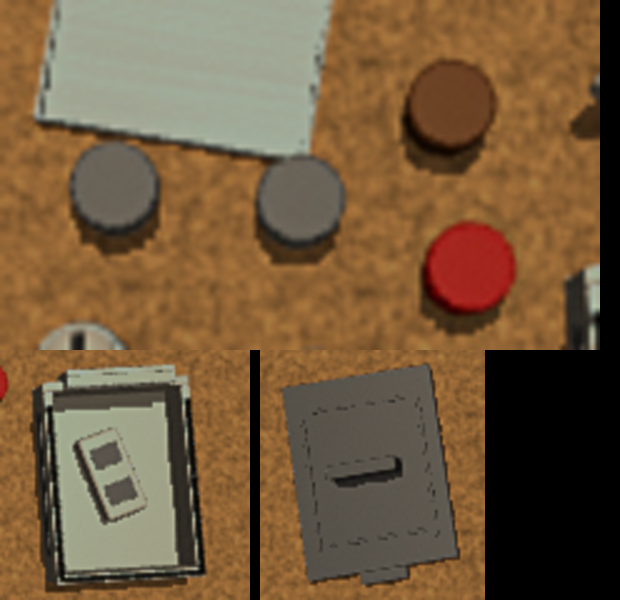

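```bash
python3 - <<'E'
from h import *
print(unproj(424.6,215.2,.031,'top'))
for n,p in dict(tubtop=[[.5,-.28,.054]]).items(): pass
# tub rim corners from crop px -> world at z .058
for u,v in [(45,385-350),(60,583-350),(204,573-350)]: print(unproj(u/2.5+380,v/2.5+165,.056,'top'))
for u,v in [(38,120),(300,157)]: print('tray',unproj(u/5+280,v/5+125,.01,'top'))
E
```

```text
[ 0.49817628 -0.27509928  0.031     ]
[ 0.58778337 -0.19981786  0.056     ]
[ 0.38761624 -0.2160897   0.056     ]
[ 0.40124167 -0.36092211  0.056     ]
tray [0.66867082 0.08948826 0.01      ]
tray [ 0.65214978 -0.05258932  0.01      ]
```

Request:
step_arm([
  {"claw": 1,"x": 0.97,"y": 1,"z": 0,"twist": 0.2},
  {"claw": 1,"x": 0.97,"y": 1,"z": 0,"twist": 0.2},
  {"claw": 1,"x": 0.97,"y": 1,"z": 0,"twist": 0.2},
  {"claw": 1,"x": 0.97,"y": 1,"z": 0,"twist": 0.2},
  {"claw": 1,"x": 0.97,"y": 1,"z": 0,"twist": 0.2},
  {"claw": 1,"x": 0.97,"y": 1,"z": 0,"twist": 0.2},
  {"claw": 1,"x": 0.97,"y": 1,"z": 0,"twist": 0.2},
  {"claw": 1,"x": 0.95,"y": 1,"z": 0,"twist": 0.2},
])

```text
clock: 2.2
tool_pos: [0.5023, -0.3257, 0.2409]
ee_rot: [0.0, -0.212, 0.977, -0.0]
ft_force: [0.4, -0.2, -0.5]
grip_width: 0.999
grasp_force: 0.0
```

Request:
step_arm([
  {"claw": 0.72,"x": -0.06,"y": 0.6,"z": -0.2,"twist": 0},
  {"claw": 0.72,"x": 0,"y": 0.62,"z": -0.6,"twist": 0},
  {"claw": 0.72,"x": 0,"y": 0,"z": -1,"twist": 0},
  {"claw": 0.72,"x": 0,"y": 0,"z": -1,"twist": 0},
  {"claw": 0.72,"x": 0,"y": 0,"z": -0.3,"twist": 0},
  {"claw": 0.72,"x": 0,"y": 0,"z": 0,"twist": 0},
  {"claw": 0.72,"x": 0,"y": 0,"z": 0,"twist": 0},
  {"claw": 0.72,"x": 0,"y": 0,"z": 0,"twist": 0},
], force=25)

```text
clock: 3.2
tool_pos: [0.4996, -0.2787, 0.118]
ee_rot: [0.001, -0.212, 0.977, -0.001]
ft_force: [-0.4, -0.9, -0.2]
grip_width: 0.717
grasp_force: 0.0
```

```bash
python3 - <<'E'
from h import *
pic('scene','s1');st()
t=cv2.imread('pics/s1.png')[130:330,120:420];cv2.imwrite('pics/c1.png',cv2.resize(t,None,fx=2,fy=2))
E
```

```text
{'clock': 3.25, 'tool_pos': [0.499, -0.279, 0.118], 'ee_rot': [0.001, -0.212, 0.977, -0.0], 'ft_force': [-0.049, 0.163, 0.208], 'grip_width': 0.717, 'grasp_force': 0.0, 'joint_pos': [-0.167, 0.3, -0.381, 0.0, -0.888, -0.977]}
```

View pics/c1.png

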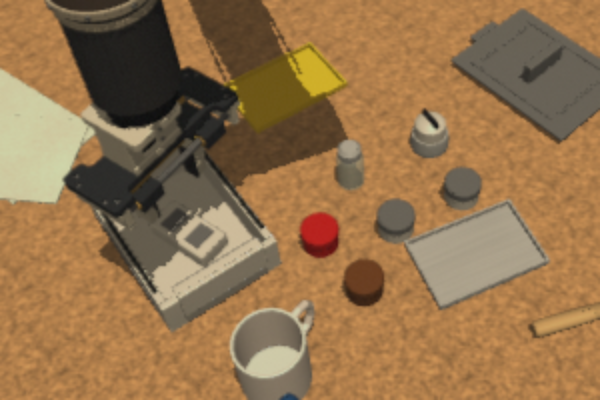

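Gripper over the tub, jaws straddling the brick at about (195,235), and nothing else has moved. Descending and closing.

Request:
step_arm([
  {"claw": 0.72,"x": 0.02,"y": 0.03,"z": -0.8,"twist": 0},
  {"claw": 0.72,"x": 0,"y": 0,"z": -0.8,"twist": 0},
  {"claw": 0.72,"x": 0,"y": 0,"z": -0.8,"twist": 0},
  {"claw": 0.72,"x": 0,"y": 0,"z": 0,"twist": 0},
  {"claw": 0.4,"x": 0,"y": 0,"z": 0,"twist": 0},
  {"claw": 0.3,"x": 0,"y": 0,"z": 0,"twist": 0},
  {"claw": 0.3,"x": 0,"y": 0,"z": 0,"twist": 0},
  {"claw": 0.3,"x": 0,"y": 0,"z": 0,"twist": 0},
], force=25)

```text
clock: 4.25
tool_pos: [0.4998, -0.2773, 0.0209]
ee_rot: [0.0, -0.212, 0.977, -0.0]
ft_force: [-0.6, -0.1, 4.3]
grip_width: 0.513
grasp_force: 24.8
```

Request:
step_arm([
  {"claw": 0.3,"x": 0,"y": 0,"z": 0.5,"twist": 0},
  {"claw": 0.3,"x": 0,"y": 0,"z": 1,"twist": 0},
  {"claw": 0.3,"x": 0,"y": 0,"z": 1,"twist": 0},
  {"claw": 0.3,"x": 0,"y": 0,"z": 1,"twist": 0},
  {"claw": 0.3,"x": 0.4,"y": 0.5,"z": 0.2,"twist": 0.8},
  {"claw": 0.3,"x": 0.6,"y": 0.9,"z": 0,"twist": 1},
  {"claw": 0.3,"x": 0.7,"y": 0.9,"z": 0,"twist": 1},
  {"claw": 0.3,"x": 0.7,"y": 0.9,"z": 0,"twist": 1},
])

```text
clock: 5.25
tool_pos: [0.5959, -0.148, 0.1684]
ee_rot: [-0.0, -0.372, 0.928, 0.0]
ft_force: [0.9, 0.2, -1.8]
grip_width: 0.516
grasp_force: 24.8
```

Request:
step_arm([
  {"claw": 0.3,"x": 0.35,"y": 0.5,"z": 0,"twist": 1},
  {"claw": 0.3,"x": 0.36,"y": 0.5,"z": 0,"twist": 1},
  {"claw": 0.3,"x": 0.36,"y": 0.5,"z": 0,"twist": 1},
  {"claw": 0.3,"x": 0.36,"y": 0.5,"z": 0,"twist": 1},
  {"claw": 0.3,"x": 0.36,"y": 0.5,"z": 0,"twist": 1},
  {"claw": 0.3,"x": 0.36,"y": 0.5,"z": 0,"twist": 1},
  {"claw": 0.3,"x": 0.36,"y": 0.5,"z": -0.2,"twist": 1},
  {"claw": 0.3,"x": 0.36,"y": 0.5,"z": -0.4,"twist": 0.9},
])

```text
clock: 6.25
tool_pos: [0.7109, 0.0115, 0.1445]
ee_rot: [0.0, -0.664, 0.748, -0.0]
ft_force: [0.7, 0.1, -1.2]
grip_width: 0.515
grasp_force: 24.8
```

```bash
python3 - <<'E'
from h import *
st();P('brick_mid','scene');P('brick_mid','top')
E
```

```text
{'clock': 6.25, 'tool_pos': [0.711, 0.012, 0.144], 'ee_rot': [0.0, -0.664, 0.748, -0.0], 'ft_force': [0.653, 0.149, -1.194], 'grip_width': 0.515, 'grasp_force': 24.792, 'joint_pos': [0.289, 0.481, -0.022, -0.0, -1.067, -0.409]}
brick_mid scene pin [ 0.5012 -0.2766  0.0228] 0.7 
brick_mid top pin [ 0.5029 -0.28    0.018 ] 0.95
```

Request:
step_arm([
  {"claw": 0.3,"x": 0,"y": 0,"z": -0.8,"twist": 0},
  {"claw": 0.3,"x": 0,"y": 0,"z": -0.9,"twist": 0},
  {"claw": 0.3,"x": 0,"y": 0,"z": -0.9,"twist": 0},
  {"claw": 0.3,"x": 0,"y": 0,"z": -0.42,"twist": 0},
  {"claw": 0.3,"x": 0,"y": 0,"z": 0,"twist": 0},
  {"claw": 0.56,"x": 0,"y": 0,"z": 0,"twist": 0},
  {"claw": 0.56,"x": 0,"y": 0,"z": 0,"twist": 0},
  {"claw": 0.56,"x": 0,"y": 0,"z": 0.3,"twist": 0},
])

```text
clock: 7.35
tool_pos: [0.7102, 0.0108, 0.0364]
ee_rot: [-0.0, -0.663, 0.749, 0.0]
ft_force: [0.5, 0.1, -0.6]
grip_width: 0.56
grasp_force: 0.0
```

Request:
step_arm([
  {"claw": 0.7,"x": 0,"y": 0,"z": 0.9,"twist": 0},
  {"claw": 0.75,"x": 0,"y": 0,"z": 1,"twist": 0},
  {"claw": 0.75,"x": -0.2,"y": -0.1,"z": 0.6,"twist": -1},
  {"claw": 0.75,"x": -0.4,"y": -0.3,"z": 0,"twist": -1},
  {"claw": 0.75,"x": -0.5,"y": -0.4,"z": 0,"twist": -1},
  {"claw": 0.75,"x": -0.5,"y": -0.4,"z": 0,"twist": -1},
  {"claw": 0.75,"x": -0.5,"y": -0.35,"z": 0,"twist": -1},
  {"claw": 0.75,"x": 0,"y": 0,"z": 0,"twist": -1},
])

```text
clock: 8.35
tool_pos: [0.6254, -0.0521, 0.1378]
ee_rot: [0.001, -0.444, 0.896, -0.0]
ft_force: [0.8, 0.6, 0.2]
grip_width: 0.751
grasp_force: 0.0
```

```bash
python3 - <<'E'
from h import *
st();pic('scene','s2');pic('top','t2');P('brick_mid','scene');P('brick_mid','top');P('pot1_mid','scene');P('pot2_mid','top')
t=cv2.imread('pics/s2.png')[130:330,120:420];cv2.imwrite('pics/c2.png',cv2.resize(t,None,fx=2,fy=2))
E
```

```text
{'clock': 8.35, 'tool_pos': [0.625, -0.052, 0.138], 'ee_rot': [0.001, -0.444, 0.896, -0.0], 'ft_force': [0.763, 0.595, 0.177], 'grip_width': 0.751, 'grasp_force': 0.0, 'joint_pos': [0.227, 0.362, -0.233, 0.0, -0.974, -0.877]}
brick_mid scene pin [0.715  0.0144 0.0197] 0.93 
brick_mid top pin [ 0.6246 -0.0523  0.0207] 0.48 
brick_mid top pin [ 0.4976 -0.2848  0.0019] 0.46 
pot1_mid scene pin [0.6291 0.0429 0.0198] 0.9 
pot1_mid scene pin [ 4.948e-01 -2.814e-01 -2.000e-04] 0.29 
pot2_mid top pin [ 0.5931 -0.1433  0.0216] 0.63 
pot2_mid top pin [ 0.6267 -0.052   0.02  ] 0.43 
pot2_mid top pin [0.5353 0.0661 0.0035] 0.43 
pot2_mid top pin [ 0.6832 -0.1293  0.0152] 0.41
```

View pics/c2.png

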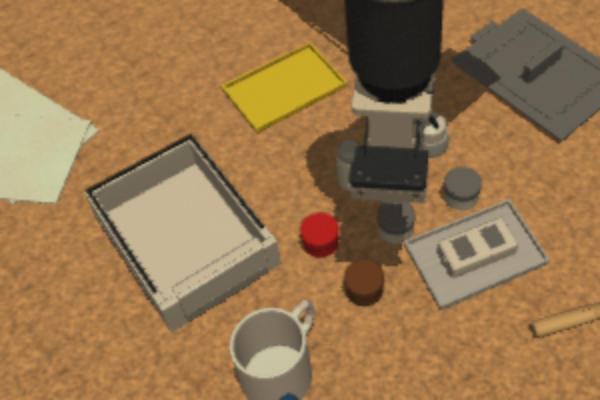

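The brick lies flat in the tray at (478,245), and the tub is empty. Both pots and the look-alikes are where they were.

Request:
step_arm([
  {"claw": 0.75,"x": 0,"y": 0,"z": 0,"twist": -1},
  {"claw": 0.75,"x": 0,"y": 0,"z": 0,"twist": -1},
  {"claw": 0.75,"x": 0,"y": 0,"z": 0,"twist": -1},
  {"claw": 0.72,"x": 0,"y": 0,"z": -0.2,"twist": -1},
  {"claw": 0.72,"x": 0,"y": 0,"z": -0.2,"twist": -1},
  {"claw": 0.72,"x": 0,"y": 0,"z": -0.2,"twist": -1},
  {"claw": 0.72,"x": 0,"y": 0,"z": -0.2,"twist": -1},
  {"claw": 0.72,"x": 0.02,"y": 0.02,"z": -0.2,"twist": -1},
])

```text
clock: 9.65
tool_pos: [0.6273, -0.0502, 0.0954]
ee_rot: [-0.0, -0.112, 0.994, -0.0]
ft_force: [1.0, 0.7, 0.6]
grip_width: 0.721
grasp_force: 0.0
```

Request:
step_arm([
  {"claw": 0.72,"x": 0,"y": 0,"z": 0,"twist": -1},
  {"claw": 0.72,"x": 0,"y": 0,"z": -0.7,"twist": -0.5},
  {"claw": 0.72,"x": 0,"y": 0,"z": -0.7,"twist": 0},
  {"claw": 0.72,"x": 0,"y": 0,"z": -0.55,"twist": 0},
  {"claw": 0.72,"x": 0,"y": 0,"z": 0,"twist": 0},
  {"claw": 0.45,"x": 0,"y": 0,"z": 0,"twist": 0},
  {"claw": 0.4,"x": 0,"y": 0,"z": 0,"twist": 0},
  {"claw": 0.4,"x": 0,"y": 0,"z": 0,"twist": 0},
])

```text
clock: 10.65
tool_pos: [0.6277, -0.0503, 0.0187]
ee_rot: [0.001, -0.048, 0.999, 0.0]
ft_force: [0.0, 0.7, 2.8]
grip_width: 0.543
grasp_force: 25.0
```

Request:
step_arm([
  {"claw": 0.4,"x": 0,"y": 0,"z": 0.6,"twist": 0},
  {"claw": 0.4,"x": 0,"y": 0,"z": 1,"twist": 0},
  {"claw": 0.4,"x": 0,"y": 0,"z": 1,"twist": 0},
  {"claw": 0.4,"x": -0.36,"y": -0.84,"z": 0.4,"twist": 0},
  {"claw": 0.4,"x": -0.4,"y": -1,"z": 0,"twist": 0},
  {"claw": 0.4,"x": -0.4,"y": -1,"z": 0,"twist": 0},
  {"claw": 0.4,"x": -0.5,"y": -1,"z": 0,"twist": 0},
  {"claw": 0.4,"x": -0.5,"y": -1,"z": 0,"twist": 0},
])

```text
clock: 11.65
tool_pos: [0.5399, -0.2452, 0.1381]
ee_rot: [0.0, -0.048, 0.999, -0.0]
ft_force: [0.0, 0.1, -0.2]
grip_width: 0.542
grasp_force: 25.0
```

Request:
step_arm([
  {"claw": 0.4,"x": 0,"y": -0.8,"z": 0,"twist": 0},
  {"claw": 0.4,"x": 0,"y": 0,"z": -0.6,"twist": 0},
  {"claw": 0.4,"x": 0,"y": 0,"z": -0.8,"twist": 0},
  {"claw": 0.4,"x": 0,"y": 0,"z": -0.8,"twist": 0},
  {"claw": 0.4,"x": 0,"y": 0,"z": -0.6,"twist": 0},
  {"claw": 0.4,"x": 0,"y": 0,"z": 0,"twist": 0},
  {"claw": 0.4,"x": 0,"y": 0,"z": 0,"twist": 0},
  {"claw": 0.4,"x": 0,"y": 0,"z": 0,"twist": 0},
])

```text
clock: 12.65
tool_pos: [0.5412, -0.2761, 0.0267]
ee_rot: [0.001, -0.048, 0.999, -0.0]
ft_force: [1.0, 0.4, -0.7]
grip_width: 0.541
grasp_force: 25.0
```

Request:
step_arm([
  {"claw": 0.66,"x": 0,"y": 0,"z": -0.03,"twist": 0},
  {"claw": 0.68,"x": 0,"y": 0,"z": 0,"twist": 0},
  {"claw": 0.68,"x": 0,"y": 0,"z": 0.4,"twist": 0},
  {"claw": 0.68,"x": 0,"y": 0,"z": 0.8,"twist": 0},
  {"claw": 0.72,"x": 0,"y": 0,"z": 1,"twist": 0},
  {"claw": 0.72,"x": 0.2,"y": 0.6,"z": 0.6,"twist": 0},
  {"claw": 0.72,"x": 0.5,"y": 1,"z": 0,"twist": 0},
  {"claw": 0.72,"x": 0.5,"y": 1,"z": 0,"twist": 0},
])

```text
clock: 13.65
tool_pos: [0.5896, -0.1712, 0.1387]
ee_rot: [0.001, -0.048, 0.999, -0.0]
ft_force: [0.7, 0.2, -0.2]
grip_width: 0.72
grasp_force: 0.0
```

Request:
step_arm([
  {"claw": 0.72,"x": 0.5,"y": 1,"z": 0,"twist": 0},
  {"claw": 0.72,"x": 0.5,"y": 1,"z": 0,"twist": 0},
  {"claw": 0.72,"x": 0,"y": 1,"z": 0,"twist": 0},
  {"claw": 0.72,"x": 0,"y": 1,"z": 0,"twist": 0},
  {"claw": 0.72,"x": 0,"y": 1,"z": 0,"twist": 0},
  {"claw": 0.72,"x": 0,"y": 0.4,"z": 0,"twist": 0},
  {"claw": 0.72,"x": 0,"y": 0,"z": 0,"twist": 0},
  {"claw": 0.72,"x": 0,"y": 0,"z": 0,"twist": 0},
])

```text
clock: 14.65
tool_pos: [0.6287, 0.0432, 0.137]
ee_rot: [0.0, -0.048, 0.999, -0.0]
ft_force: [-0.8, 0.3, 0.2]
grip_width: 0.717
grasp_force: 0.0
```

```bash
python3 - <<'E'
from h import *
st();pic('scene','s3');pic('top','t3');P('pot1_mid','scene');P('pot2_mid','scene');P('pot1_mid','top');P('pot1_mid','top','boxes_of')
t=cv2.imread('pics/s3.png')[130:330,120:420];cv2.imwrite('pics/c3.png',cv2.resize(t,None,fx=2,fy=2))
E
```

```text
{'clock': 14.65, 'tool_pos': [0.629, 0.043, 0.137], 'ee_rot': [0.0, -0.048, 0.999, -0.0], 'ft_force': [-0.787, 0.339, 0.239], 'grip_width': 0.717, 'grasp_force': 0.0, 'joint_pos': [0.378, 0.367, -0.226, 0.0, -0.977, -1.853]}
pot1_mid scene pin [0.6276 0.0453 0.0194] 0.79 
pot2_mid scene pin [ 0.5392 -0.2719  0.0252] 0.88 
pot2_mid scene pin [ 0.5913 -0.1425  0.0153] 0.87 
pot2_mid scene pin [ 0.6766 -0.1315  0.0204] 0.72 
pot1_mid top pin [0.6275 0.0486 0.0194] 0.48 
pot1_mid top box [0.6151 0.0472 0.0343] 0.46
```

View pics/c3.png

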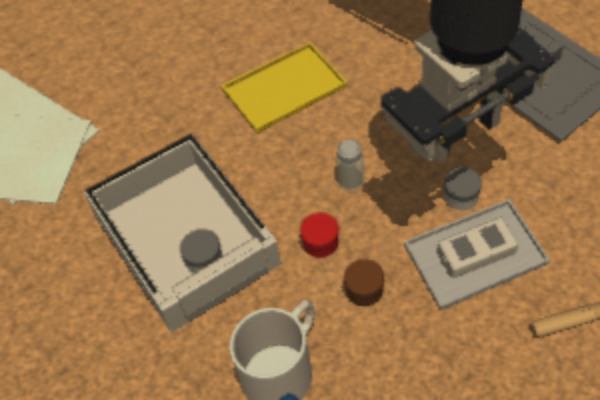

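First pot stands in the tub at (200,248); the second is still at (462,187) under the open gripper.

Request:
step_arm([
  {"claw": 0.72,"x": 0,"y": 0.06,"z": -0.7,"twist": 0},
  {"claw": 0.72,"x": 0,"y": 0,"z": -0.8,"twist": 0},
  {"claw": 0.72,"x": 0,"y": 0,"z": -0.8,"twist": 0},
  {"claw": 0.72,"x": 0,"y": 0,"z": -0.67,"twist": 0},
  {"claw": 0.72,"x": 0,"y": 0,"z": 0,"twist": 0},
  {"claw": 0.45,"x": 0,"y": 0,"z": 0,"twist": 0},
  {"claw": 0.4,"x": 0,"y": 0,"z": 0,"twist": 0},
  {"claw": 0.4,"x": 0,"y": 0,"z": 0,"twist": 0},
])

```text
clock: 15.95
tool_pos: [0.6289, 0.0464, 0.0182]
ee_rot: [0.0, -0.048, 0.999, 0.0]
ft_force: [-0.4, -1.2, 1.4]
grip_width: 0.545
grasp_force: 25.0
```

Request:
step_arm([
  {"claw": 0.4,"x": 0,"y": 0,"z": 0.6,"twist": 0},
  {"claw": 0.4,"x": 0,"y": 0,"z": 1,"twist": 0},
  {"claw": 0.4,"x": 0,"y": 0,"z": 1,"twist": 0},
  {"claw": 0.4,"x": -0.3,"y": -0.7,"z": 0.6,"twist": 0},
  {"claw": 0.4,"x": -0.5,"y": -1,"z": 0,"twist": 0},
  {"claw": 0.4,"x": -0.5,"y": -1,"z": 0,"twist": 0},
  {"claw": 0.4,"x": -0.5,"y": -1,"z": 0,"twist": 0},
  {"claw": 0.4,"x": -0.5,"y": -1,"z": 0,"twist": 0},
])

```text
clock: 16.95
tool_pos: [0.5359, -0.1427, 0.1462]
ee_rot: [0.0, -0.048, 0.999, 0.0]
ft_force: [1.3, -1.3, -0.6]
grip_width: 0.546
grasp_force: 25.0
```

Request:
step_arm([
  {"claw": 0.4,"x": -0.6,"y": -1,"z": 0,"twist": 0},
  {"claw": 0.4,"x": -0.6,"y": -1,"z": 0,"twist": 0},
  {"claw": 0.4,"x": -0.6,"y": -1,"z": 0,"twist": 0},
  {"claw": 0.4,"x": -0.34,"y": -0.5,"z": 0,"twist": 0},
  {"claw": 0.4,"x": 0,"y": 0,"z": 0,"twist": 0},
  {"claw": 0.4,"x": 0,"y": 0,"z": 0,"twist": 0},
  {"claw": 0.4,"x": 0,"y": 0,"z": 0,"twist": 0},
  {"claw": 0.4,"x": 0,"y": 0,"z": 0,"twist": 0},
])

```text
clock: 17.95
tool_pos: [0.4516, -0.281, 0.1457]
ee_rot: [0.0, -0.048, 0.999, 0.0]
ft_force: [0.3, 0.6, -0.8]
grip_width: 0.542
grasp_force: 25.0
```

Request:
step_arm([
  {"claw": 0.4,"x": 0,"y": -0.07,"z": -0.6,"twist": 0},
  {"claw": 0.4,"x": 0,"y": 0,"z": -0.8,"twist": 0},
  {"claw": 0.4,"x": 0,"y": 0,"z": -0.8,"twist": 0},
  {"claw": 0.4,"x": 0,"y": 0,"z": -0.79,"twist": 0},
  {"claw": 0.4,"x": 0,"y": 0,"z": 0,"twist": 0},
  {"claw": 0.4,"x": 0,"y": 0,"z": 0,"twist": 0},
  {"claw": 0.66,"x": 0,"y": 0,"z": 0,"twist": 0},
  {"claw": 0.68,"x": 0,"y": 0,"z": 0,"twist": 0},
])

```text
clock: 18.95
tool_pos: [0.4517, -0.2845, 0.0271]
ee_rot: [0.001, -0.048, 0.999, -0.0]
ft_force: [0.2, 0.3, 0.5]
grip_width: 0.662
grasp_force: 0.0
```

Request:
step_arm([
  {"claw": 0.68,"x": 0,"y": 0,"z": 0.4,"twist": 0},
  {"claw": 0.68,"x": 0,"y": 0,"z": 0.9,"twist": 0},
  {"claw": 0.8,"x": 0,"y": 0,"z": 1,"twist": 0},
  {"claw": 1,"x": 0,"y": 0.2,"z": 1,"twist": 0},
  {"claw": 1,"x": 0,"y": 1,"z": 0,"twist": 0},
  {"claw": 1,"x": 0,"y": 1,"z": 0,"twist": 0},
  {"claw": 1,"x": 0,"y": 1,"z": 0,"twist": 0},
  {"claw": 1,"x": 0,"y": 1,"z": 0,"twist": 0},
])

```text
clock: 19.95
tool_pos: [0.451, -0.1153, 0.1588]
ee_rot: [0.001, -0.048, 0.999, 0.0]
ft_force: [-0.5, 0.2, -0.0]
grip_width: 1.005
grasp_force: 0.0
```

Request:
step_arm([
  {"claw": 1,"x": 0,"y": 1,"z": 0,"twist": 0},
  {"claw": 1,"x": 0,"y": 1,"z": 0,"twist": 0},
  {"claw": 1,"x": 0,"y": 0,"z": 0,"twist": 0},
  {"claw": 1,"x": 0,"y": 0,"z": 0,"twist": 0},
  {"claw": 1,"x": 0,"y": 0,"z": 0,"twist": 0},
  {"claw": 1,"x": 0,"y": 0,"z": 0,"twist": 0},
  {"claw": 1,"x": 0,"y": 0,"z": 0,"twist": 0},
  {"claw": 1,"x": 0,"y": 0,"z": 0,"twist": 0},
])

```text
clock: 20.95
tool_pos: [0.4512, -0.0367, 0.1581]
ee_rot: [-0.0, -0.048, 0.999, -0.0]
ft_force: [-0.0, -0.7, -0.2]
grip_width: 0.996
grasp_force: 0.0
```

```bash
python3 - <<'E'
from h import *
st();a=pic('scene','s4');b=pic('top','t4')
for q in['pot1_mid','lid_handle','lid_front','lid_rear','lid_rib','tub_lip','tub_seal','tub']:P(q,'scene',n=3);P(q,'top',n=3)
t=cv2.imread('pics/s4.png')[130:330,120:450];T=cv2.imread('pics/t4.png')[150:265,175:480]
c=np.zeros((600,800,3),np.uint8);c[:360,:594]=cv2.resize(t,None,fx=1.8,fy=1.8);T=cv2.resize(T,(610,230));c[365:595,:610]=T
cv2.imwrite('pics/c4.png',c)
E
```

```text
{'clock': 20.95, 'tool_pos': [0.451, -0.037, 0.158], 'ee_rot': [-0.0, -0.048, 0.999, -0.0], 'ft_force': [-0.028, -0.728, -0.177], 'grip_width': 0.996, 'grasp_force': 0.0, 'joint_pos': [0.356, 0.064, -0.577, -0.0, -0.93, -1.832]}
pot1_mid scene pin [ 0.4518 -0.2829  0.027 ] 0.7 
pot1_mid scene pin [ 0.5306 -0.057  -0.0015] 0.27 
pot1_mid top pin [ 0.4535 -0.2823  0.0249] 0.75 
lid_handle scene pin [ 0.5285 -0.0627 -0.0047] 0.63 
lid_handle scene pin [0.5167 0.2687 0.029 ] 0.61 
lid_handle top pin [0.5193 0.2703 0.0284] 0.94 
lid_front scene pin [0.4098 0.2431 0.0086] 0.96 
lid_front top pin [0.4179 0.2484 0.0083] 0.56 
lid_rear scene pin [0.62   0.2908 0.0105] 0.92 
lid_rear top pin [0.618  0.291  0.0098] 0.97 
lid_rear top pin [0.418  0.2474 0.0109] 0.61 
lid_rib scene pin [0.4291 0.253  0.0011] 0.96 
lid_rib scene pin [0.6195 0.2908 0.008 ] 0.7 
lid_rib top pin [0.432  0.2571 0.003 ] 0.56 
tub_lip scene pin [ 0.5929 -0.2695  0.0668] 0.78 
tub_lip scene pin [ 0.3957 -0.2917  0.0582] 0.45 
tub_lip top pin [ 0.5916 -0.2727  0.0663] 0.63 
tub_seal top pin [ 0.4    -0.2904  0.0571] 0.89 
tub_seal top pin [ 7.12e-01  1.13e-02 -7.00e-04] 0.65 
tub scene pin [ 0.4932 -0.2819 -0.0017] 0.56 
tub scene pin [0.4278 0.2553 0.0062] 0.22 
tub top pin [ 0.4953 -0.2841  0.0031] 0.77
```

View pics/c4.png

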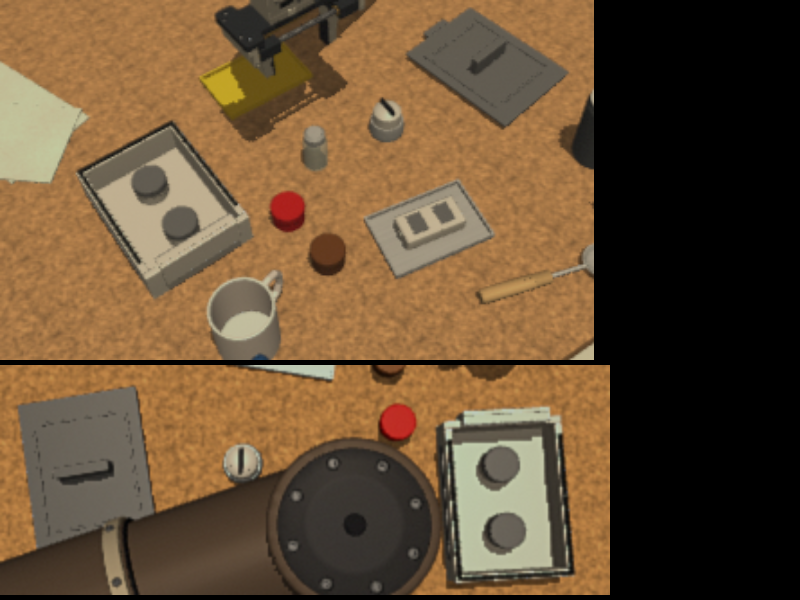

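Both pots stand in the tub (150,183 and 180,223 in the scene crop), no other grey-capped pots are in view, and the brick is in the tray. Next, measuring the lid's yaw from its outline.

```bash
python3 - <<'E'
from h import *
im=cv2.imread('pics/t0.png')
h=cv2.cvtColor(im,cv2.COLOR_BGR2HSV)
m=((h[...,1]<60)&(h[...,2]>40)&(h[...,2]<140)).astype(np.uint8)*255
r=np.zeros_like(m);r[150:260,175:265]=m[150:260,175:265]
r=cv2.morphologyEx(r,cv2.MORPH_OPEN,np.ones((21,21)))
c=max(cv2.findContours(r,0,1)[0],key=cv2.contourArea)[:,0]
w=np.array([unproj(u,v,.014,'top')[:2] for u,v in c+0.5])
q=cv2.minAreaRect((w*1000).astype(np.float32));print(q)
for n,(f,x) in dict(a=((184.2,170.2),(194.2,247)),b=((243,161),(254.2,237)),c=((254.2,237),(243,161))).items():
  d=unproj(*f,.014,'top')-unproj(*x,.014,'top');print(n,np.degrees(np.arctan2(d[1],d[0])),np.linalg.norm(d))
# handle rib top px from t0 crop for check
for p in [[.519,.2695,.046]]:print(proj(p,'top'))
rm=im[195:212,200:235].mean(2);print(rm.astype(int)[::1,::2])
E
```

```text
((565.65576171875, 276.36126708984375), (104.97132873535156, 157.33705139160156), 10.596963882446289)
a 10.73837169484829 0.20640610393375342
b 10.839115668343084 0.20546635003629563
c -169.16088433165692 0.20546635003629563
[214.2984386  201.32282424]
[[81 82 82 82 82 82 82 84 84 85 85 84 85 86 86 86 87 87]
 [81 82 82 83 83 84 83 84 83 84 85 84 86 83 85 86 86 88]
 [82 82 82 83 83 82 83 84 84 84 82 84 84 62 64 84 87 86]
 [81 82 80 82 82 83 84 81 84 83 62 74 83 86 66 39 87 86]
 [82 82 82 82 80 82 81 61 74 84 86 84 86 86 78 18 88 86]
 [82 80 81 82 61 73 84 85 83 84 84 83 86 86 83 11 89 86]
 [82 62 74 82 83 81 83 83 82 84 83 84 85 87 85 15 88 86]
 [81 81 80 82 82 82 82 84 83 84 85 84 85 76 51 12 88 86]
 [83 82 79 80 83 82 85 83 83 85 75 44 27 22 22 21 88 87]
 [80 81 82 82 83 82 82 74 42 25 26 21 20 26 34 32 87 86]
 [80 79 79 81 74 43 26 26 22 20 25 34 35 34 35 42 85 86]
 [79 78 45 26 23 20 19 27 33 34 31 33 33 45 47 87 87 86]
 [82 81 54 19 25 34 33 33 32 44 43 43 44 85 86 87 87 87]
 [81 82 80 32 32 35 32 45 48 87 87 87 86 88 86 86 86 86]
 [81 81 84 48 42 43 41 83 84 85 86 85 86 85 84 86 84 86]
 [81 81 82 83 85 85 85 85 84 84 84 84 85 85 86 83 84 86]
 [81 82 80 83 84 84 85 84 83 83 84 84 84 85 86 85 85 85]]
```

Request:
step_arm([
  {"claw": 1,"x": 0.2,"y": 0.95,"z": 0,"twist": 0.13},
  {"claw": 1,"x": 0.2,"y": 0.95,"z": 0,"twist": 0.13},
  {"claw": 1,"x": 0.2,"y": 0.95,"z": 0,"twist": 0.13},
  {"claw": 1,"x": 0.2,"y": 0.95,"z": 0,"twist": 0.13},
  {"claw": 1,"x": 0.2,"y": 0.95,"z": 0,"twist": 0.13},
  {"claw": 1,"x": 0.2,"y": 0.95,"z": 0,"twist": 0.13},
  {"claw": 1,"x": 0.2,"y": 0.95,"z": 0,"twist": 0.13},
  {"claw": 1,"x": 0.2,"y": 0.94,"z": 0,"twist": 0.13},
])

```text
clock: 22.85
tool_pos: [0.5153, 0.2685, 0.1581]
ee_rot: [-0.0, -0.093, 0.996, -0.0]
ft_force: [0.2, 0.3, 0.0]
grip_width: 1.001
grasp_force: 0.0
```

Request:
step_arm([
  {"claw": 1,"x": 0,"y": 0,"z": -0.5,"twist": 0},
  {"claw": 1,"x": 0,"y": 0,"z": -0.8,"twist": 0},
  {"claw": 1,"x": 0,"y": 0,"z": -0.7,"twist": 0},
  {"claw": 1,"x": 0,"y": 0,"z": -0.2,"twist": 0},
  {"claw": 1,"x": 0,"y": 0,"z": 0,"twist": 0},
  {"claw": 1,"x": 0,"y": 0,"z": 0,"twist": 0},
  {"claw": 1,"x": 0,"y": 0,"z": 0,"twist": 0},
  {"claw": 1,"x": 0,"y": 0,"z": 0,"twist": 0},
])

```text
clock: 23.85
tool_pos: [0.5154, 0.2674, 0.0709]
ee_rot: [0.0, -0.093, 0.996, 0.0]
ft_force: [1.2, 0.1, -0.1]
grip_width: 1.004
grasp_force: 0.0
```

```bash
python3 - <<'E'
from h import *
st();a=pic('scene','s5')
t=cv2.imread('pics/s5.png')[80:220,310:470];cv2.imwrite('pics/c5.png',cv2.resize(t,None,fx=4,fy=4,interpolation=cv2.INTER_CUBIC))
E
```

```text
{'clock': 23.85, 'tool_pos': [0.515, 0.267, 0.071], 'ee_rot': [0.0, -0.093, 0.996, 0.0], 'ft_force': [1.182, 0.062, -0.087], 'grip_width': 1.004, 'grasp_force': 0.0, 'joint_pos': [0.815, 0.369, -0.408, 0.0, -0.793, -2.2]}
```

View pics/c5.png

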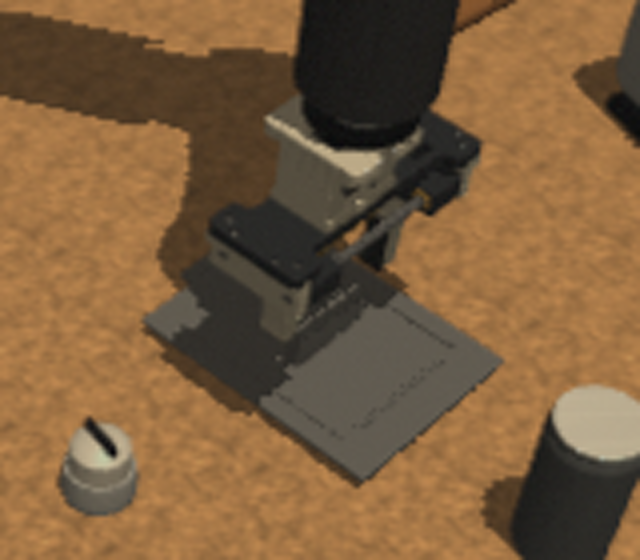

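The gripper straddles the rib (about 330,300), with its jaws past both ends and nothing in contact. Lowering slowly.

Request:
step_arm([
  {"claw": 1,"x": 0,"y": 0,"z": -0.25,"twist": 0},
  {"claw": 1,"x": 0,"y": 0,"z": -0.25,"twist": 0},
  {"claw": 1,"x": 0,"y": 0,"z": -0.25,"twist": 0},
  {"claw": 1,"x": 0,"y": 0,"z": -0.2,"twist": 0},
  {"claw": 1,"x": 0,"y": 0,"z": 0,"twist": 0},
  {"claw": 0.7,"x": 0,"y": 0,"z": 0,"twist": 0},
  {"claw": 0.7,"x": 0,"y": 0,"z": 0,"twist": 0},
  {"claw": 0.7,"x": 0,"y": 0,"z": 0,"twist": 0},
], force=25)

```text
clock: 24.9
tool_pos: [0.5154, 0.2673, 0.0325]
ee_rot: [0.0, -0.093, 0.996, 0.0]
ft_force: [-1.0, -0.2, 0.8]
grip_width: 0.819
grasp_force: 25.0
```

Request:
step_arm([
  {"claw": 0.7,"x": 0,"y": 0,"z": 0.2,"twist": 0},
  {"claw": 0.7,"x": 0,"y": 0,"z": 0.5,"twist": 0},
  {"claw": 0.7,"x": 0,"y": 0,"z": 0.8,"twist": 0},
  {"claw": 0.7,"x": 0,"y": 0,"z": 1,"twist": 0},
  {"claw": 0.7,"x": 0,"y": 0,"z": 1,"twist": 0},
  {"claw": 0.7,"x": 0,"y": 0,"z": 0.3,"twist": 0},
  {"claw": 0.7,"x": 0,"y": 0,"z": 0,"twist": 0},
  {"claw": 0.7,"x": 0,"y": 0,"z": 0,"twist": 0},
])

```text
clock: 25.9
tool_pos: [0.5143, 0.2665, 0.1824]
ee_rot: [-0.001, -0.093, 0.996, -0.001]
ft_force: [0.1, -0.2, -3.4]
grip_width: 0.817
grasp_force: 25.0
```

```bash
python3 - <<'E'
from h import *
st();a=pic('scene','s6');pic('top','t6')
for q in['lid_handle','lid_front','lid_rear','lid_rib']:P(q,'scene',n=2);P(q,'top',n=2)
t=cv2.imread('pics/s6.png')[60:220,310:470];cv2.imwrite('pics/c6.png',cv2.resize(t,None,fx=3.5,fy=3.5,interpolation=cv2.INTER_CUBIC))
E
```

```text
{'clock': 25.9, 'tool_pos': [0.514, 0.267, 0.182], 'ee_rot': [-0.001, -0.093, 0.996, -0.001], 'ft_force': [0.126, -0.156, -3.435], 'grip_width': 0.817, 'grasp_force': 24.999, 'joint_pos': [0.815, 0.249, -0.283, -0.001, -1.041, -2.199]}
lid_handle scene pin [0.5156 0.273  0.1814] 0.94 
lid_handle scene pin [ 0.3981 -0.2928  0.0572] 0.74 
lid_handle top pin [0.5174 0.2659 0.1751] 0.85 
lid_handle top pin [ 7.188e-01 -2.726e-01 -5.000e-04] 0.65 
lid_front scene pin [0.4103 0.2433 0.1591] 0.95 
lid_front scene pin [0.4257 0.2525 0.1528] 0.56 
lid_front top pin [0.4162 0.2456 0.1605] 0.66 
lid_front top pin [0.5175 0.2674 0.1788] 0.57 
lid_rear scene pin [0.6152 0.2883 0.155 ] 0.97 
lid_rear scene pin [ 0.7387  0.2971 -0.0019] 0.28 
lid_rib scene pin [0.4291 0.2488 0.1509] 0.96 
lid_rib scene pin [0.5172 0.2689 0.1799] 0.4 
lid_rib top pin [7.372e-01 2.965e-01 5.000e-04] 0.65 
lid_rib top pin [0.4294 0.2552 0.155 ] 0.64
```

View pics/c6.png

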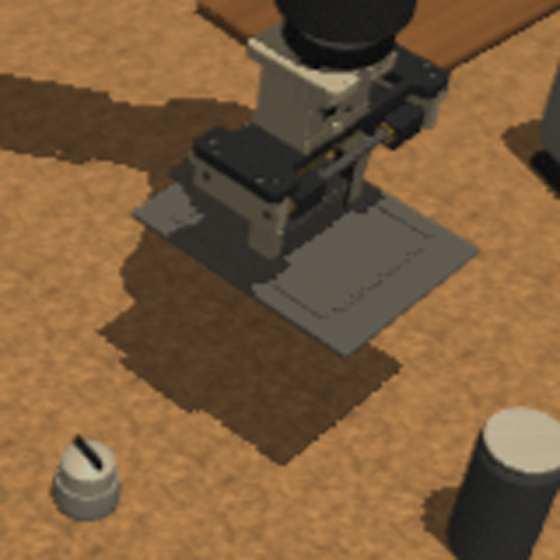

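The lid is held nearly level, above its shadow. The tool can't tilt, so I'll tilt the lid in the grip by resting its front tab on the tub's right side rim, with the lid turned out over the free counter.

Request:
step_arm([
  {"claw": 0.7,"x": 0,"y": -0.7,"z": 0,"twist": -0.8},
  {"claw": 0.7,"x": 0,"y": -0.76,"z": 0,"twist": -0.8},
  {"claw": 0.7,"x": 0,"y": -0.76,"z": 0,"twist": -0.8},
  {"claw": 0.7,"x": 0,"y": -0.76,"z": 0,"twist": -0.8},
  {"claw": 0.7,"x": 0,"y": -0.76,"z": 0,"twist": -0.8},
  {"claw": 0.7,"x": 0,"y": -0.76,"z": 0,"twist": -0.8},
  {"claw": 0.7,"x": 0,"y": -0.76,"z": 0,"twist": -0.8},
  {"claw": 0.7,"x": 0,"y": -0.76,"z": 0,"twist": -0.8},
])

```text
clock: 27.4
tool_pos: [0.5146, 0.0246, 0.1844]
ee_rot: [0.0, 0.187, 0.982, 0.0]
ft_force: [1.3, -0.5, -2.9]
grip_width: 0.822
grasp_force: 25.0
```

Request:
step_arm([
  {"claw": 0.7,"x": 0,"y": -0.76,"z": 0,"twist": -0.8},
  {"claw": 0.7,"x": 0,"y": -0.76,"z": 0,"twist": -0.8},
  {"claw": 0.7,"x": 0,"y": -0.76,"z": 0,"twist": -0.8},
  {"claw": 0.7,"x": 0,"y": -0.76,"z": 0,"twist": -0.8},
  {"claw": 0.7,"x": 0,"y": -0.76,"z": 0,"twist": -0.8},
  {"claw": 0.7,"x": 0,"y": -0.76,"z": 0,"twist": -0.8},
  {"claw": 0.7,"x": 0,"y": -0.76,"z": 0,"twist": -0.8},
  {"claw": 0.7,"x": 0,"y": -0.76,"z": 0,"twist": -0.8},
])

```text
clock: 28.4
tool_pos: [0.5143, -0.2184, 0.1843]
ee_rot: [0.0, 0.45, 0.893, 0.0]
ft_force: [0.5, -0.1, -2.9]
grip_width: 0.818
grasp_force: 25.0
```

Request:
step_arm([
  {"claw": 0.7,"x": 0,"y": -0.76,"z": 0,"twist": -0.8},
  {"claw": 0.7,"x": 0,"y": -0.76,"z": 0,"twist": -0.8},
  {"claw": 0.7,"x": 0,"y": -0.76,"z": 0,"twist": -0.8},
  {"claw": 0.7,"x": 0,"y": -0.76,"z": 0,"twist": -0.8},
  {"claw": 0.7,"x": 0,"y": -0.76,"z": 0,"twist": -0.8},
  {"claw": 0.7,"x": 0,"y": -0.76,"z": 0,"twist": -0.8},
  {"claw": 0.7,"x": 0,"y": -0.7,"z": 0,"twist": -0.8},
  {"claw": 0.7,"x": 0,"y": 0,"z": 0,"twist": -0.8},
])

```text
clock: 29.4
tool_pos: [0.5137, -0.4295, 0.1836]
ee_rot: [-0.0, 0.68, 0.733, -0.0]
ft_force: [0.3, -0.3, -3.4]
grip_width: 0.821
grasp_force: 25.0
```

```bash
python3 - <<'E'
from h import *
st();a=pic('scene','s7');pic('top','t7')
for q in['lid_handle','lid_front','lid_rear','lid_rib','tub_seal','tub_lip']:P(q,'scene',n=2);P(q,'top',n=2)
E
```

```text
{'clock': 29.4, 'tool_pos': [0.514, -0.429, 0.184], 'ee_rot': [-0.0, 0.68, 0.733, -0.0], 'ft_force': [0.298, -0.265, -3.393], 'grip_width': 0.821, 'grasp_force': 24.997, 'joint_pos': [-0.406, 0.388, -0.078, 0.0, -1.106, -2.66]}
lid_handle scene pin [ 0.5133 -0.4307  0.1821] 0.6 
lid_handle scene pin [0.7113 0.0132 0.0027] 0.36 
lid_handle top pin [ 7.355e-01  2.956e-01 -1.000e-04] 0.69 
lid_front scene pin [ 0.4991 -0.3258  0.1636] 0.94 
lid_rear scene pin [ 0.522  -0.535   0.1579] 0.95 
lid_rib scene pin [ 0.5073 -0.3418  0.1549] 0.71 
tub_seal scene pin [ 0.3971 -0.2916  0.0589] 0.84 
tub_seal scene pin [7.093e-01 1.460e-02 7.000e-04] 0.67 
tub_seal top pin [ 0.3992 -0.2879  0.0589] 0.92 
tub_lip scene pin [ 0.5888 -0.2706  0.0671] 0.81 
tub_lip top pin [ 0.5893 -0.271   0.0672] 0.97
```

View pics/s7.png

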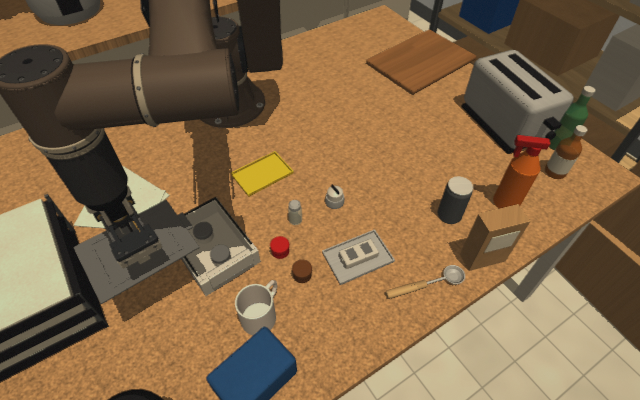

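```bash
python3 - <<'E'
from h import *
print(unproj(106,323,0,'scene'),unproj(0,378,0,'scene'))
for z in(0,.1,.2): print(z,unproj(527,198,z,'top'),unproj(527,325,z,'top'))
E
```

```text
[ 0.54496435 -0.56204001  0.        ] [ 0.54551889 -0.77869424  0.        ]
0 [ 0.55353507 -0.56136253  0.        ] [ 0.21900398 -0.55238528  0.        ]
0.1 [ 0.54284384 -0.50443978  0.1       ] [ 0.24227639 -0.49637396  0.1       ]
0.2 [ 0.5321526  -0.44751703  0.2       ] [ 0.2655488  -0.44036263  0.2       ]
```

The oven at left (x<0.55, y<-0.56) would be in the way of a square approach. I'll use a diagonal pose near the tub's rear right corner instead.

Request:
step_arm([
  {"claw": 0.7,"x": 0.4,"y": -0.1,"z": 0,"twist": 0.5},
  {"claw": 0.7,"x": 0.4,"y": -0.1,"z": 0,"twist": 0.5},
  {"claw": 0.7,"x": 0.4,"y": -0.1,"z": 0,"twist": 0.5},
  {"claw": 0.7,"x": 0.4,"y": -0.1,"z": 0,"twist": 0.5},
  {"claw": 0.7,"x": 0.4,"y": -0.1,"z": 0,"twist": 0.5},
  {"claw": 0.7,"x": 0.46,"y": -0.1,"z": 0,"twist": 0.6},
  {"claw": 0.7,"x": 0,"y": 0,"z": 0,"twist": 0},
  {"claw": 0.7,"x": 0,"y": 0,"z": 0,"twist": 0},
])

```text
clock: 31.1
tool_pos: [0.6132, -0.451, 0.1837]
ee_rot: [-0.0, 0.572, 0.82, -0.0]
ft_force: [0.2, -0.4, -3.2]
grip_width: 0.817
grasp_force: 25.0
```

Request:
step_arm([
  {"claw": 0.7,"x": 0,"y": 0,"z": -0.5,"twist": 0},
  {"claw": 0.7,"x": 0,"y": 0,"z": -0.6,"twist": 0},
  {"claw": 0.7,"x": 0,"y": 0,"z": -0.6,"twist": 0},
  {"claw": 0.7,"x": 0,"y": 0,"z": -0.5,"twist": 0},
  {"claw": 0.7,"x": 0,"y": 0,"z": 0,"twist": 0},
  {"claw": 0.7,"x": 0,"y": 0,"z": 0,"twist": 0},
  {"claw": 0.7,"x": 0,"y": 0,"z": 0,"twist": 0},
  {"claw": 0.7,"x": 0,"y": 0,"z": 0,"twist": 0},
])

```text
clock: 32.1
tool_pos: [0.614, -0.4514, 0.0972]
ee_rot: [0.001, 0.572, 0.82, 0.0]
ft_force: [0.3, 1.2, -2.4]
grip_width: 0.819
grasp_force: 25.0
```

```bash
python3 - <<'E'
from h import *
st();a=pic('scene','s8')
for q in['lid_handle','lid_front','lid_rear']:P(q,'scene',n=2)
t=cv2.imread('pics/s8.png')[150:350,30:290];cv2.imwrite('pics/c8.png',cv2.resize(t,None,fx=3,fy=3,interpolation=cv2.INTER_CUBIC))
E
```

```text
{'clock': 32.1, 'tool_pos': [0.614, -0.451, 0.097], 'ee_rot': [0.001, 0.572, 0.82, 0.0], 'ft_force': [0.319, 1.249, -2.445], 'grip_width': 0.819, 'grasp_force': 24.999, 'joint_pos': [-0.38, 0.596, 0.063, 0.0, -1.036, -2.41]}
lid_handle scene pin [0.7096 0.0144 0.0022] 0.6 
lid_handle scene pin [ 0.617  -0.4499  0.0943] 0.57 
lid_front scene pin [ 0.5767 -0.357   0.0762] 0.72 
lid_front scene pin [ 0.399  -0.293   0.0584] 0.21 
lid_rear scene pin [ 0.6486 -0.5489  0.0735] 0.77
```

View pics/c8.png

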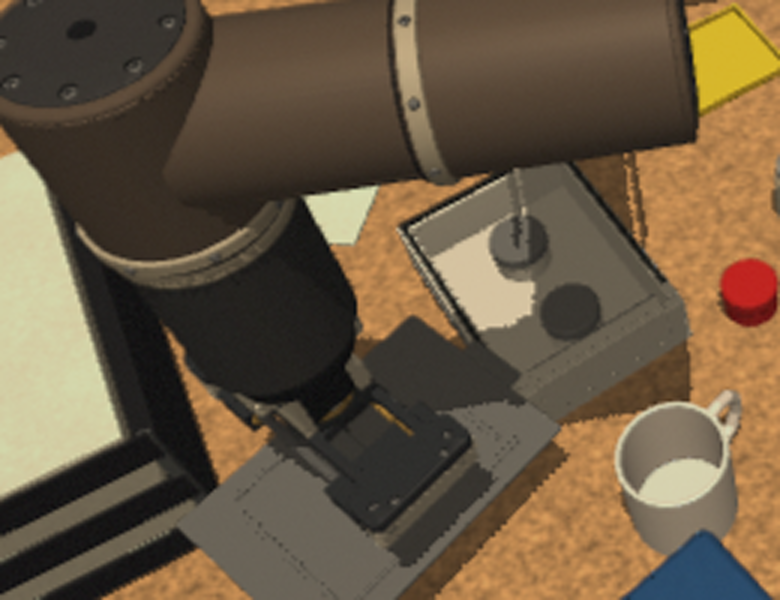

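The lid's tab is above the tub's right rim near (490,370), and the rear is clear of the oven. Lowering to tilt the lid.

Request:
step_arm([
  {"claw": 0.7,"x": 0,"y": 0,"z": -0.2,"twist": 0},
  {"claw": 0.7,"x": 0,"y": 0,"z": -0.2,"twist": 0},
  {"claw": 0.7,"x": 0,"y": 0,"z": -0.1,"twist": 0},
  {"claw": 0.7,"x": 0,"y": 0,"z": -0.08,"twist": 0},
  {"claw": 0.7,"x": 0,"y": 0,"z": -0.08,"twist": 0},
  {"claw": 0.7,"x": 0,"y": 0,"z": -0.08,"twist": 0},
  {"claw": 0.7,"x": 0,"y": 0,"z": 0,"twist": 0},
  {"claw": 0.7,"x": 0,"y": 0,"z": 0,"twist": 0},
])

```text
clock: 33.3
tool_pos: [0.6136, -0.4511, 0.0665]
ee_rot: [-0.0, 0.572, 0.82, 0.0]
ft_force: [0.4, -1.0, -0.7]
grip_width: 0.819
grasp_force: 25.0
```

```bash
python3 - <<'E'
from h import *
st();a=pic('scene','s9')
for q in['lid_handle','lid_front','lid_rear']:P(q,'scene',n=2)
E
```

```text
{'clock': 33.3, 'tool_pos': [0.614, -0.451, 0.066], 'ee_rot': [-0.0, 0.572, 0.82, 0.0], 'ft_force': [0.446, -0.966, -0.737], 'grip_width': 0.819, 'grasp_force': 24.997, 'joint_pos': [-0.379, 0.623, 0.036, -0.0, -0.984, -2.41]}
lid_handle scene pin [ 0.6181 -0.4493  0.0635] 0.84 
lid_handle scene pin [5.277e-01 5.910e-02 5.000e-04] 0.39 
lid_front scene pin [ 0.3975 -0.2875  0.0603] 0.69 
lid_front scene pin [ 0.573  -0.3549  0.061 ] 0.6 
lid_rear scene pin [ 0.6498 -0.5394  0.0274] 0.73 
lid_rear scene pin [ 0.5284 -0.0588 -0.0022] 0.39
```

Front 0.061 up, rear 0.027: the lid is tilted about 0.16 rad in the grip. Lifting, then turning over the tub.

Request:
step_arm([
  {"claw": 0.7,"x": 0,"y": 0,"z": 0.3,"twist": 0},
  {"claw": 0.7,"x": 0,"y": 0,"z": 0.6,"twist": 0},
  {"claw": 0.7,"x": 0,"y": 0,"z": 0.8,"twist": 0},
  {"claw": 0.7,"x": -0.1,"y": 0.1,"z": 0.6,"twist": 0.5},
  {"claw": 0.7,"x": -0.2,"y": 0.25,"z": 0.3,"twist": 0.9},
  {"claw": 0.7,"x": -0.2,"y": 0.27,"z": 0,"twist": 0.9},
  {"claw": 0.7,"x": -0.2,"y": 0.27,"z": 0,"twist": 0.9},
  {"claw": 0.7,"x": -0.2,"y": 0.27,"z": 0,"twist": 0.9},
])

```text
clock: 34.5
tool_pos: [0.577, -0.4042, 0.1711]
ee_rot: [-0.0, 0.416, 0.909, 0.0]
ft_force: [-0.0, -1.5, -3.9]
grip_width: 0.821
grasp_force: 25.0
```

Request:
step_arm([
  {"claw": 0.7,"x": -0.2,"y": 0.27,"z": 0,"twist": 0.9},
  {"claw": 0.7,"x": -0.2,"y": 0.27,"z": 0,"twist": 0.9},
  {"claw": 0.7,"x": -0.2,"y": 0.27,"z": 0,"twist": 0.9},
  {"claw": 0.7,"x": -0.2,"y": 0.27,"z": 0,"twist": 0.9},
  {"claw": 0.7,"x": -0.2,"y": 0.27,"z": 0,"twist": 0.9},
  {"claw": 0.7,"x": -0.2,"y": 0.27,"z": 0,"twist": 0.9},
  {"claw": 0.7,"x": -0.2,"y": 0.27,"z": 0,"twist": 0.9},
  {"claw": 0.7,"x": -0.2,"y": 0.27,"z": 0,"twist": 0.9},
])

```text
clock: 35.5
tool_pos: [0.513, -0.3179, 0.1712]
ee_rot: [0.0, 0.115, 0.993, 0.0]
ft_force: [-0.8, 1.5, -2.6]
grip_width: 0.821
grasp_force: 25.0
```

Request:
step_arm([
  {"claw": 0.7,"x": -0.2,"y": 0.27,"z": 0,"twist": 0.9},
  {"claw": 0.7,"x": -0.2,"y": 0.27,"z": 0,"twist": 0.9},
  {"claw": 0.7,"x": -0.37,"y": 0.39,"z": 0,"twist": 0.9},
  {"claw": 0.7,"x": 0,"y": 0,"z": 0,"twist": 0.9},
  {"claw": 0.7,"x": 0,"y": 0,"z": 0,"twist": 0},
  {"claw": 0.7,"x": 0,"y": 0,"z": 0,"twist": 0},
  {"claw": 0.7,"x": 0,"y": 0,"z": 0,"twist": 0},
  {"claw": 0.7,"x": 0,"y": 0,"z": 0,"twist": 0},
])

```text
clock: 36.5
tool_pos: [0.4828, -0.2813, 0.1704]
ee_rot: [-0.0, -0.041, 0.999, 0.0]
ft_force: [-0.6, 0.1, -2.7]
grip_width: 0.818
grasp_force: 25.0
```

```bash
python3 - <<'E'
from h import *
st();a=pic('scene','s10');pic('top','t10')
for q in['lid_handle','lid_front','lid_rear','lid_rib','tub_lip','tub_seal']:P(q,'scene',n=2);P(q,'top',n=2)
t=cv2.imread('pics/s10.png')[150:350,100:360];cv2.imwrite('pics/c10.png',cv2.resize(t,None,fx=3,fy=3,interpolation=cv2.INTER_CUBIC))
E
```

```text
{'clock': 36.5, 'tool_pos': [0.483, -0.281, 0.17], 'ee_rot': [-0.0, -0.041, 0.999, 0.0], 'ft_force': [-0.635, 0.069, -2.731], 'grip_width': 0.818, 'grasp_force': 24.999, 'joint_pos': [-0.177, 0.226, -0.345, -0.0, -1.0, -1.312]}
lid_handle scene pin [ 0.4853 -0.2805  0.1685] 0.93 
lid_handle scene pin [ 0.5343 -0.2736  0.0256] 0.6 
lid_front scene pin [0.7131 0.0172 0.0187] 0.4 
lid_front top pin [ 0.3817 -0.2909  0.1652] 0.9 
lid_rear scene pin [ 0.579  -0.2716  0.1325] 0.57 
lid_rear scene pin [ 0.5368 -0.2745  0.0239] 0.3 
lid_rib scene pin [ 0.3919 -0.286   0.1539] 0.63 
lid_rib top pin [ 0.3947 -0.2874  0.155 ] 0.85 
tub_lip scene pin [ 0.591  -0.2724  0.066 ] 0.82 
tub_seal top pin [ 5.36e-01  6.41e-02 -5.00e-04] 0.61
```

View pics/c10.png

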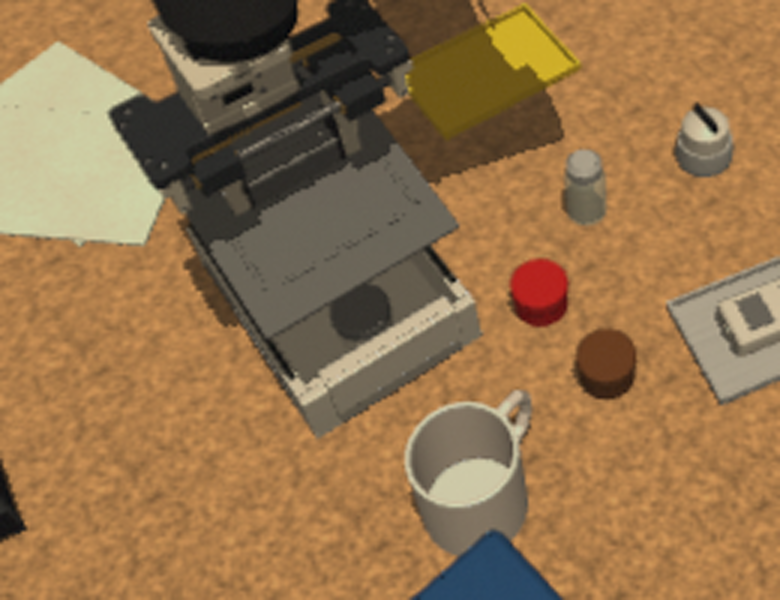

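Lid over the tub with its front end up and the rear edge just ahead of the lip, aligned in y. Lowering.

Request:
step_arm([
  {"claw": 0.7,"x": 0,"y": 0,"z": -0.4,"twist": 0.1},
  {"claw": 0.7,"x": 0,"y": 0,"z": -0.4,"twist": 0},
  {"claw": 0.7,"x": 0,"y": 0,"z": -0.4,"twist": 0},
  {"claw": 0.7,"x": 0,"y": 0,"z": -0.3,"twist": 0},
  {"claw": 0.7,"x": 0,"y": 0,"z": -0.2,"twist": 0},
  {"claw": 0.7,"x": 0,"y": 0,"z": -0.08,"twist": 0},
  {"claw": 0.7,"x": 0,"y": 0,"z": 0,"twist": 0},
  {"claw": 0.7,"x": 0,"y": 0,"z": 0,"twist": 0},
])

```text
clock: 38.2
tool_pos: [0.4831, -0.2813, 0.0999]
ee_rot: [0.0, -0.045, 0.999, -0.0]
ft_force: [0.3, -0.5, -2.5]
grip_width: 0.822
grasp_force: 25.0
```

```bash
python3 - <<'E'
from h import *
st();a=pic('scene','s11');pic('top','t11')
for q in['lid_handle','lid_front','lid_rear','lid_rib','tub_lip']:P(q,'scene',n=2);P(q,'top',n=2)
t=cv2.imread('pics/s11.png')[200:300,140:280];cv2.imwrite('pics/c11.png',cv2.resize(t,None,fx=5,fy=5,interpolation=cv2.INTER_CUBIC))
E
```

```text
{'clock': 38.2, 'tool_pos': [0.483, -0.281, 0.1], 'ee_rot': [0.0, -0.045, 0.999, -0.0], 'ft_force': [0.325, -0.451, -2.462], 'grip_width': 0.822, 'grasp_force': 24.999, 'joint_pos': [-0.177, 0.303, -0.427, 0.0, -0.84, -1.303]}
lid_handle scene pin [ 0.4866 -0.2773  0.0971] 0.86 
lid_handle top pin [ 0.3826 -0.2927  0.0945] 0.52 
lid_front top pin [ 0.3809 -0.2902  0.0917] 0.83 
lid_rear scene pin [ 0.5829 -0.2669  0.0615] 0.61 
lid_rib scene pin [ 0.3893 -0.2882  0.0794] 0.72 
lid_rib top pin [ 0.3938 -0.2865  0.0843] 0.63 
tub_lip scene pin [ 0.5939 -0.2717  0.0634] 0.83
```

View pics/c11.png

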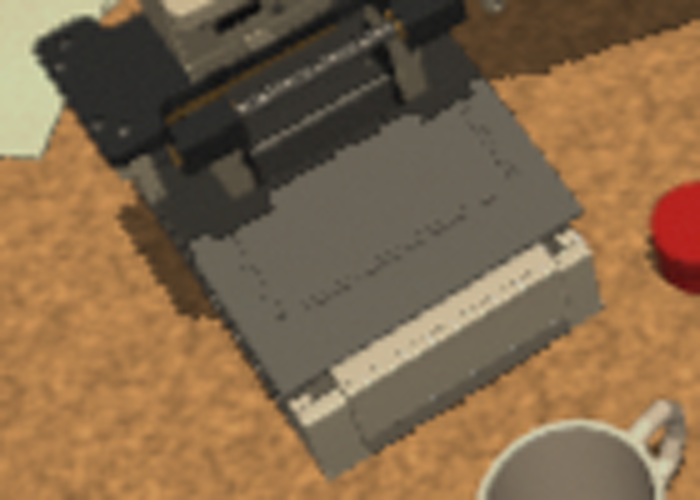

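Rear edge lies just in front of the lip, parallel to it. Lowering 1.5 mm more and sliding in 11 mm while watching the force.

Request:
step_arm([
  {"claw": 0.7,"x": 0,"y": 0,"z": -0.04,"twist": 0},
  {"claw": 0.7,"x": 0.05,"y": 0,"z": 0,"twist": 0},
  {"claw": 0.7,"x": 0.05,"y": 0.01,"z": 0,"twist": 0},
  {"claw": 0.7,"x": 0.05,"y": 0,"z": 0,"twist": 0},
  {"claw": 0.7,"x": 0.05,"y": 0.01,"z": 0,"twist": 0},
  {"claw": 0.7,"x": 0.05,"y": 0,"z": 0,"twist": 0},
  {"claw": 0.7,"x": 0.02,"y": 0.01,"z": 0,"twist": 0},
  {"claw": 0.7,"x": 0,"y": 0,"z": 0,"twist": 0},
])

```text
clock: 39.8
tool_pos: [0.4936, -0.28, 0.0978]
ee_rot: [-0.0, -0.045, 0.999, 0.0]
ft_force: [0.4, 0.5, -2.9]
grip_width: 0.82
grasp_force: 25.0
```

```bash
python3 - <<'E'
from h import *
st();a=pic('scene','s12');pic('top','t12')
for q in['lid_handle','lid_front','lid_rear','lid_rib','tub_lip']:P(q,'scene',n=2);P(q,'top',n=2)
E
```

```text
{'clock': 39.8, 'tool_pos': [0.494, -0.28, 0.098], 'ee_rot': [-0.0, -0.045, 0.999, 0.0], 'ft_force': [0.393, 0.501, -2.872], 'grip_width': 0.82, 'grasp_force': 24.999, 'joint_pos': [-0.171, 0.318, -0.41, -0.0, -0.843, -1.309]}
lid_handle scene pin [ 0.4979 -0.2805  0.093 ] 0.78 
lid_front top pin [ 0.3929 -0.2918  0.0928] 0.7 
lid_rear scene pin [ 0.5886 -0.2668  0.0601] 0.82 
lid_rib scene pin [ 0.4041 -0.2838  0.0793] 0.67 
lid_rib top pin [ 0.4057 -0.2843  0.0818] 0.83 
tub_lip scene pin [ 0.5917 -0.2711  0.068 ] 0.89
```

Request:
step_arm([
  {"claw": 0.7,"x": 0.04,"y": 0,"z": 0,"twist": 0},
  {"claw": 0.7,"x": 0.04,"y": 0.01,"z": 0,"twist": 0},
  {"claw": 0.7,"x": 0.04,"y": 0,"z": 0,"twist": 0},
  {"claw": 0.7,"x": 0.03,"y": 0,"z": 0,"twist": 0},
  {"claw": 0.7,"x": 0,"y": 0,"z": 0,"twist": 0},
  {"claw": 0.7,"x": 0,"y": 0,"z": 0,"twist": 0},
  {"claw": 0.7,"x": 0,"y": 0,"z": 0,"twist": 0},
  {"claw": 0.7,"x": 0,"y": 0,"z": 0,"twist": 0},
])

```text
clock: 41.4
tool_pos: [0.4986, -0.2795, 0.0974]
ee_rot: [-0.001, -0.045, 0.999, 0.0]
ft_force: [-4.8, 0.3, -2.0]
grip_width: 0.817
grasp_force: 25.0
```

```bash
python3 - <<'E'
from h import *
st();a=pic('scene','s13');pic('top','t13')
for q in['lid_handle','lid_front','lid_rear','lid_rib','tub_lip']:P(q,'scene',n=2);P(q,'top',n=2)
t=cv2.imread('pics/s13.png')[200:300,140:280];cv2.imwrite('pics/c13.png',cv2.resize(t,None,fx=5,fy=5,interpolation=cv2.INTER_CUBIC))
E
```

```text
{'clock': 41.4, 'tool_pos': [0.499, -0.28, 0.097], 'ee_rot': [-0.001, -0.045, 0.999, 0.0], 'ft_force': [-4.838, 0.324, -2.015], 'grip_width': 0.817, 'grasp_force': 24.999, 'joint_pos': [-0.169, 0.325, -0.4, -0.0, -0.848, -1.312]}
lid_handle scene pin [ 0.502  -0.2786  0.0963] 0.8 
lid_handle top pin [ 0.5012 -0.2786  0.0939] 0.65 
lid_front top pin [ 0.3972 -0.289   0.0918] 0.8 
lid_rear scene pin [ 0.5964 -0.2684  0.0554] 0.8 
lid_rib scene pin [ 0.4033 -0.2863  0.0817] 0.84 
lid_rib top pin [ 0.4104 -0.2836  0.0794] 0.84 
lid_rib top pin [0.5329 0.0652 0.0012] 0.23 
tub_lip scene pin [ 0.5909 -0.2712  0.0672] 0.61
```

View pics/c13.png

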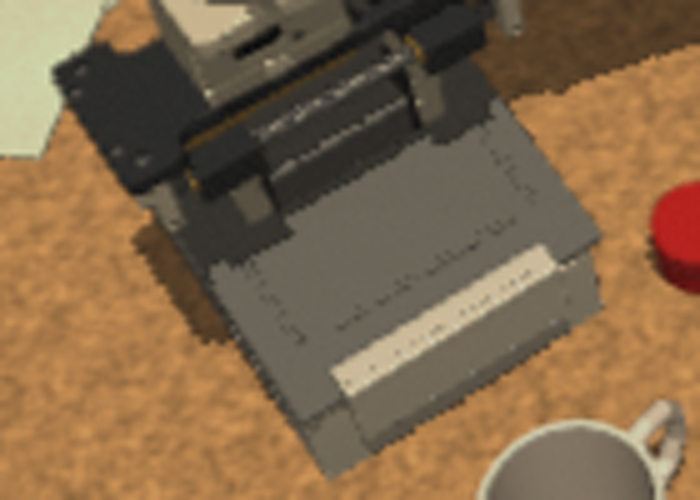

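The lip now overlaps the lid's rear edge (330-550, 250-390), and the lid's corners show on either side. It's hooked with the front up, and it touched the keeper back at -4.8 N. Swinging the front down, easing back in x as it flattens.

Request:
step_arm([
  {"claw": 0.7,"x": -0.022,"y": 0,"z": -0.045,"twist": 0},
  {"claw": 0.7,"x": -0.022,"y": 0,"z": -0.045,"twist": 0},
  {"claw": 0.7,"x": -0.022,"y": 0,"z": -0.045,"twist": 0},
  {"claw": 0.7,"x": -0.022,"y": 0,"z": -0.045,"twist": 0},
  {"claw": 0.7,"x": -0.022,"y": 0,"z": -0.045,"twist": 0},
  {"claw": 0.7,"x": -0.022,"y": 0,"z": -0.045,"twist": 0},
  {"claw": 0.7,"x": 0,"y": 0,"z": 0,"twist": 0},
  {"claw": 0.7,"x": 0,"y": 0,"z": 0,"twist": 0},
])

```text
clock: 43.0
tool_pos: [0.4947, -0.2797, 0.0871]
ee_rot: [0.0, -0.045, 0.999, -0.0]
ft_force: [1.7, 0.3, 0.2]
grip_width: 0.824
grasp_force: 25.0
```

```bash
python3 - <<'E'
from h import *
st();a=pic('scene','s14');pic('top','t14')
for q in['lid_handle','lid_front','lid_rear','lid_rib']:P(q,'scene',n=2);P(q,'top',n=2)
E
```

```text
{'clock': 43.0, 'tool_pos': [0.495, -0.28, 0.087], 'ee_rot': [0.0, -0.045, 0.999, -0.0], 'ft_force': [1.745, 0.265, 0.195], 'grip_width': 0.824, 'grasp_force': 25.0, 'joint_pos': [-0.17, 0.332, -0.42, 0.0, -0.819, -1.31]}
lid_handle scene pin [ 0.499  -0.2783  0.0834] 0.74 
lid_handle top pin [ 0.4976 -0.2789  0.0789] 0.82 
lid_front top pin [ 0.5313 -0.0578  0.0016] 0.23 
lid_rear scene pin [ 0.6009 -0.2658  0.0563] 0.59 
lid_rear top pin [ 0.7164 -0.2709  0.0011] 0.44 
lid_rib scene pin [0.7111 0.0152 0.0194] 0.27 
lid_rib top pin [ 0.4064 -0.2839  0.0637] 0.9
```

Request:
step_arm([
  {"claw": 0.7,"x": -0.02,"y": 0,"z": -0.04,"twist": 0},
  {"claw": 0.7,"x": -0.02,"y": 0,"z": -0.04,"twist": 0},
  {"claw": 0.7,"x": -0.02,"y": 0,"z": -0.04,"twist": 0},
  {"claw": 0.7,"x": 0,"y": 0,"z": -0.04,"twist": 0},
  {"claw": 0.7,"x": 0,"y": 0,"z": 0,"twist": 0},
  {"claw": 0.7,"x": 0,"y": 0,"z": 0,"twist": 0},
  {"claw": 0.7,"x": 0,"y": 0,"z": 0,"twist": 0},
  {"claw": 0.7,"x": 0,"y": 0,"z": 0,"twist": 0},
])

```text
clock: 44.5
tool_pos: [0.492, -0.2796, 0.082]
ee_rot: [0.0, -0.045, 0.999, -0.0]
ft_force: [-1.7, 3.6, 15.5]
grip_width: 0.821
grasp_force: 25.0
```

```bash
python3 - <<'E'
from h import *
st();a=pic('scene','s15');pic('top','t15')
for q in['lid_handle','lid_front','lid_rear','lid_rib']:P(q,'scene',n=2);P(q,'top',n=2)
E
```

```text
{'clock': 44.5, 'tool_pos': [0.492, -0.28, 0.082], 'ee_rot': [0.0, -0.045, 0.999, -0.0], 'ft_force': [-1.688, 3.58, 15.454], 'grip_width': 0.821, 'grasp_force': 25.002, 'joint_pos': [-0.171, 0.335, -0.43, 0.0, -0.805, -1.309]}
lid_handle scene pin [ 0.4951 -0.2788  0.0822] 0.75 
lid_handle scene pin [0.7123 0.0156 0.0191] 0.68 
lid_front scene pin [ 0.3836 -0.2912  0.0581] 0.75 
lid_front top pin [ 0.3938 -0.2859  0.0586] 0.98 
lid_rear scene pin [ 0.5989 -0.2663  0.0552] 0.65 
lid_rear scene pin [ 0.403 -0.28   0.054] 0.49 
lid_rib scene pin [ 0.4014 -0.2853  0.051 ] 0.98 
lid_rib top pin [ 0.4087 -0.2857  0.0549] 0.95
```

Request:
step_arm([
  {"claw": 0.7,"x": 0,"y": 0,"z": 0.05,"twist": 0},
  {"claw": 1,"x": 0,"y": 0,"z": 0,"twist": 0},
  {"claw": 1,"x": 0,"y": 0,"z": 0,"twist": 0},
  {"claw": 1,"x": 0,"y": 0,"z": 0,"twist": 0},
  {"claw": 1,"x": 0,"y": 0,"z": 0.4,"twist": 0},
  {"claw": 1,"x": 0,"y": 0,"z": 0.8,"twist": 0},
  {"claw": 1,"x": 0,"y": 0,"z": 0.8,"twist": 0},
  {"claw": 1,"x": 0,"y": 0,"z": 0,"twist": 0},
])

```text
clock: 46.0
tool_pos: [0.4937, -0.2802, 0.1665]
ee_rot: [0.003, -0.046, 0.999, -0.001]
ft_force: [0.6, -0.2, -0.6]
grip_width: 0.998
grasp_force: 0.0
```

Request:
step_arm([
  {"claw": 0,"x": 0,"y": 1,"z": 0,"twist": 0},
  {"claw": 0,"x": 0,"y": 1,"z": 0,"twist": 0},
  {"claw": 0,"x": 0,"y": 1,"z": 0,"twist": 0},
  {"claw": 0,"x": 0,"y": 1,"z": 0,"twist": 0},
  {"claw": 0,"x": 0,"y": 1,"z": 0,"twist": 0},
  {"claw": 0,"x": 0,"y": 0,"z": 0,"twist": 0},
  {"claw": 0,"x": 0,"y": 0,"z": 0,"twist": 0},
  {"claw": 0,"x": 0,"y": 0,"z": 0,"twist": 0},
])

```text
clock: 47.0
tool_pos: [0.4918, -0.0803, 0.1625]
ee_rot: [-0.0, -0.045, 0.999, -0.0]
ft_force: [-0.7, 0.6, 0.3]
grip_width: 0.153
grasp_force: 0.0
```

```bash
python3 - <<'E'
from h import *
st();a=pic('scene','s16');pic('top','t16')
for q in['lid_handle','lid_front','lid_rear','lid_rib','tub_seal','tub_lip']:P(q,'scene',n=2);P(q,'top',n=2)
t=cv2.imread('pics/s16.png')[180:300,150:280];T=cv2.imread('pics/t16.png')[165:270,380:480]
c=np.zeros((480,800,3),np.uint8);c[:408,:442]=cv2.resize(t,(442,408));c[:357,450:790]=cv2.resize(T,(340,357))
cv2.imwrite('pics/c16.png',c)
E
```

```text
{'clock': 47.0, 'tool_pos': [0.492, -0.08, 0.163], 'ee_rot': [-0.0, -0.045, 0.999, -0.0], 'ft_force': [-0.73, 0.594, 0.255], 'grip_width': 0.153, 'grasp_force': 0.0, 'joint_pos': [0.233, 0.136, -0.481, 0.0, -0.954, -1.714]}
lid_handle scene pin [ 0.495  -0.2802  0.0792] 0.8 
lid_handle top pin [ 0.4991 -0.2812  0.0765] 0.87 
lid_front scene pin [ 0.3862 -0.2912  0.0597] 0.78 
lid_front top pin [ 0.392  -0.2897  0.0617] 0.78 
lid_rear scene pin [ 0.5956 -0.2687  0.0574] 0.79 
lid_rear top pin [ 0.596  -0.2653  0.0601] 0.8 
lid_rib scene pin [ 0.4061 -0.2855  0.0521] 0.94 
lid_rib top pin [ 0.4064 -0.2835  0.0514] 0.97 
tub_seal scene pin [ 0.596  -0.269   0.0586] 0.16 
tub_lip scene pin [ 0.5933 -0.2717  0.0703] 0.89 
tub_lip top pin [ 0.5926 -0.2723  0.0667] 0.6
```

View pics/c16.png

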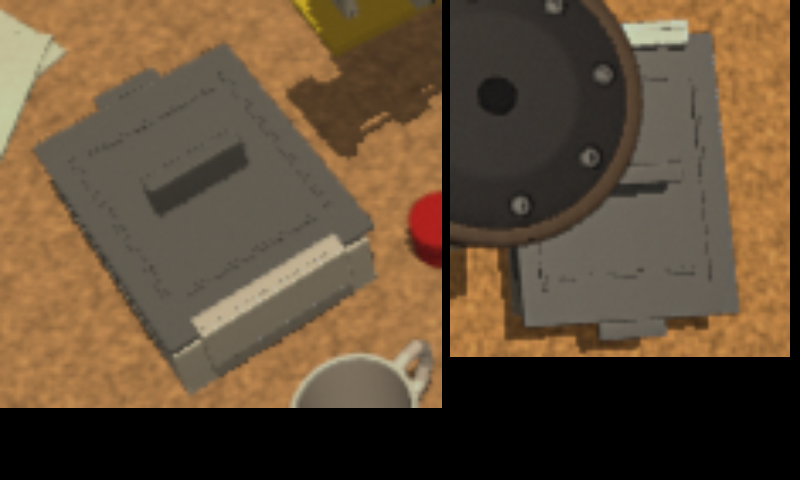

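The lid lies in the mouth with its rear under the lip and the seal still proud. Now pressing round with closed fingers, front left first.

Request:
step_arm([
  {"claw": 0,"x": -0.58,"y": -0.9,"z": 0,"twist": 0},
  {"claw": 0,"x": -0.58,"y": -0.9,"z": 0,"twist": 0},
  {"claw": 0,"x": -0.58,"y": -0.9,"z": 0,"twist": 0},
  {"claw": 0,"x": -0.58,"y": -0.9,"z": -0.3,"twist": 0},
  {"claw": 0,"x": 0,"y": 0,"z": -0.8,"twist": 0},
  {"claw": 0,"x": 0,"y": 0,"z": -0.7,"twist": 0},
  {"claw": 0,"x": 0,"y": 0,"z": -0.14,"twist": 0},
  {"claw": 0,"x": 0,"y": 0,"z": 0,"twist": 0},
])

```text
clock: 48.7
tool_pos: [0.3994, -0.2236, 0.0853]
ee_rot: [-0.0, -0.046, 0.999, -0.0]
ft_force: [0.4, -0.3, 0.6]
grip_width: 0.009
grasp_force: 0.0
```

Request:
step_arm([
  {"claw": 0,"x": 0,"y": 0,"z": -0.05,"twist": 0},
  {"claw": 0,"x": 0,"y": 0,"z": -0.05,"twist": 0},
  {"claw": 0,"x": 0,"y": 0,"z": -0.05,"twist": 0},
  {"claw": 0,"x": 0,"y": 0,"z": -0.05,"twist": 0},
  {"claw": 0,"x": 0,"y": 0,"z": -0.05,"twist": 0},
  {"claw": 0,"x": 0,"y": 0,"z": -0.03,"twist": 0},
  {"claw": 0,"x": 0,"y": 0,"z": 0,"twist": 0},
  {"claw": 0,"x": 0,"y": 0,"z": 0,"twist": 0},
])

```text
clock: 49.7
tool_pos: [0.3992, -0.2236, 0.0746]
ee_rot: [0.0, -0.045, 0.999, -0.0]
ft_force: [-3.6, 4.0, 12.7]
grip_width: 0.007
grasp_force: 6.5
```

Request:
step_arm([
  {"claw": 0,"x": 0,"y": 0,"z": -0.03,"twist": 0},
  {"claw": 0,"x": 0,"y": 0,"z": -0.02,"twist": 0},
  {"claw": 0,"x": 0,"y": 0,"z": 0,"twist": 0},
  {"claw": 0,"x": 0,"y": 0,"z": 0,"twist": 0},
  {"claw": 0,"x": 0,"y": 0,"z": 0,"twist": 0},
  {"claw": 0,"x": 0,"y": 0,"z": 0,"twist": 0},
  {"claw": 0,"x": 0,"y": 0,"z": 0,"twist": 0},
  {"claw": 0,"x": 0,"y": 0,"z": 0,"twist": 0},
])

```text
clock: 50.7
tool_pos: [0.3993, -0.2236, 0.0742]
ee_rot: [0.0, -0.046, 0.999, -0.0]
ft_force: [-9.9, 8.7, 36.2]
grip_width: 0.005
grasp_force: 17.9
```

Request:
step_arm([
  {"claw": 0,"x": 0,"y": 0,"z": 0.4,"twist": 0},
  {"claw": 0,"x": 0.07,"y": -0.8,"z": 0,"twist": 0},
  {"claw": 0,"x": 0.07,"y": -0.8,"z": 0,"twist": 0},
  {"claw": 0,"x": 0.07,"y": -0.8,"z": 0,"twist": 0},
  {"claw": 0,"x": 0.07,"y": -0.8,"z": 0,"twist": 0},
  {"claw": 0,"x": 0,"y": 0,"z": 0,"twist": 0},
  {"claw": 0,"x": 0,"y": 0,"z": -0.1,"twist": 0},
  {"claw": 0,"x": 0,"y": 0,"z": -0.1,"twist": 0},
])

```text
clock: 51.7
tool_pos: [0.4101, -0.351, 0.0794]
ee_rot: [-0.0, -0.046, 0.999, 0.0]
ft_force: [0.7, 1.0, -1.1]
grip_width: 0.005
grasp_force: 0.0
```

Request:
step_arm([
  {"claw": 0,"x": 0,"y": 0,"z": -0.04,"twist": 0},
  {"claw": 0,"x": 0,"y": 0,"z": -0.04,"twist": 0},
  {"claw": 0,"x": 0,"y": 0,"z": -0.04,"twist": 0},
  {"claw": 0,"x": 0,"y": 0,"z": -0.04,"twist": 0},
  {"claw": 0,"x": 0,"y": 0,"z": -0.03,"twist": 0},
  {"claw": 0,"x": 0,"y": 0,"z": 0,"twist": 0},
  {"claw": 0,"x": 0,"y": 0,"z": 0,"twist": 0},
  {"claw": 0,"x": 0,"y": 0,"z": 0,"twist": 0},
])

```text
clock: 52.7
tool_pos: [0.4105, -0.3515, 0.0743]
ee_rot: [0.001, -0.046, 0.999, -0.0]
ft_force: [-4.8, 7.8, 22.3]
grip_width: 0.003
grasp_force: 11.0
```

Request:
step_arm([
  {"claw": 0,"x": 0,"y": 0,"z": -0.02,"twist": 0},
  {"claw": 0,"x": 0,"y": 0,"z": 0,"twist": 0},
  {"claw": 0,"x": 0,"y": 0,"z": 0.4,"twist": 0},
  {"claw": 0,"x": 0.6,"y": 0.04,"z": 0,"twist": 0},
  {"claw": 0,"x": 0.6,"y": 0.04,"z": 0,"twist": 0},
  {"claw": 0,"x": 0.6,"y": 0.03,"z": 0,"twist": 0},
  {"claw": 0,"x": 0.5,"y": 0.03,"z": 0,"twist": 0},
  {"claw": 0,"x": 0,"y": 0,"z": -0.2,"twist": 0},
])

```text
clock: 53.7
tool_pos: [0.504, -0.3461, 0.0795]
ee_rot: [0.001, -0.046, 0.999, -0.0]
ft_force: [-0.1, 0.1, 0.1]
grip_width: 0.004
grasp_force: 0.0
```

Request:
step_arm([
  {"claw": 0,"x": 0,"y": 0,"z": -0.04,"twist": 0},
  {"claw": 0,"x": 0,"y": 0,"z": -0.04,"twist": 0},
  {"claw": 0,"x": 0,"y": 0,"z": -0.04,"twist": 0},
  {"claw": 0,"x": 0,"y": 0,"z": -0.04,"twist": 0},
  {"claw": 0,"x": 0,"y": 0,"z": -0.03,"twist": 0},
  {"claw": 0,"x": 0,"y": 0,"z": -0.01,"twist": 0},
  {"claw": 0,"x": 0,"y": 0,"z": 0,"twist": 0},
  {"claw": 0,"x": 0,"y": 0,"z": 0,"twist": 0},
])

```text
clock: 54.7
tool_pos: [0.5017, -0.3461, 0.0743]
ee_rot: [0.0, -0.046, 0.999, -0.0]
ft_force: [-7.9, 6.4, 23.7]
grip_width: 0.006
grasp_force: 11.9
```

Request:
step_arm([
  {"claw": 0,"x": 0,"y": 0,"z": 0.4,"twist": 0},
  {"claw": 0,"x": 0.5,"y": 0.05,"z": 0,"twist": 0},
  {"claw": 0,"x": 0.5,"y": 0.05,"z": 0,"twist": 0},
  {"claw": 0,"x": 0.5,"y": 0.04,"z": 0,"twist": 0},
  {"claw": 0,"x": 0.1,"y": 0,"z": 0,"twist": 0},
  {"claw": 0,"x": 0,"y": 0,"z": -0.2,"twist": 0},
  {"claw": 0,"x": 0,"y": 0,"z": -0.04,"twist": 0},
  {"claw": 0,"x": 0,"y": 0,"z": -0.04,"twist": 0},
])

```text
clock: 55.7
tool_pos: [0.5658, -0.3405, 0.0759]
ee_rot: [-0.0, -0.045, 0.999, 0.0]
ft_force: [0.2, -0.2, 0.3]
grip_width: 0.006
grasp_force: 0.0
```

Request:
step_arm([
  {"claw": 0,"x": 0,"y": 0,"z": -0.04,"twist": 0},
  {"claw": 0,"x": 0,"y": 0,"z": -0.03,"twist": 0},
  {"claw": 0,"x": 0,"y": 0,"z": -0.03,"twist": 0},
  {"claw": 0,"x": 0,"y": 0,"z": -0.02,"twist": 0},
  {"claw": 0,"x": 0,"y": 0,"z": 0,"twist": 0},
  {"claw": 0,"x": 0,"y": 0,"z": 0,"twist": 0},
  {"claw": 0,"x": 0,"y": 0,"z": 0,"twist": 0},
  {"claw": 0,"x": 0,"y": 0,"z": 0,"twist": 0},
])

```text
clock: 56.7
tool_pos: [0.5662, -0.3406, 0.0744]
ee_rot: [0.0, -0.046, 0.999, -0.001]
ft_force: [-6.0, 5.0, 19.0]
grip_width: 0.005
grasp_force: 9.5
```

Request:
step_arm([
  {"claw": 0,"x": 0,"y": 0,"z": -0.025,"twist": 0},
  {"claw": 0,"x": 0,"y": 0,"z": 0,"twist": 0},
  {"claw": 0,"x": 0,"y": 0,"z": 0.4,"twist": 0},
  {"claw": 0,"x": -0.08,"y": 0.83,"z": 0,"twist": 0},
  {"claw": 0,"x": -0.08,"y": 0.83,"z": 0,"twist": 0},
  {"claw": 0,"x": -0.08,"y": 0.83,"z": 0,"twist": 0},
  {"claw": 0,"x": -0.08,"y": 0.8,"z": 0,"twist": 0},
  {"claw": 0,"x": 0,"y": 0,"z": -0.2,"twist": 0},
])

```text
clock: 57.7
tool_pos: [0.5541, -0.2072, 0.0794]
ee_rot: [0.001, -0.046, 0.999, -0.0]
ft_force: [0.3, -0.5, -0.2]
grip_width: 0.003
grasp_force: 0.0
```

Request:
step_arm([
  {"claw": 0,"x": 0,"y": 0,"z": -0.04,"twist": 0},
  {"claw": 0,"x": 0,"y": 0,"z": -0.04,"twist": 0},
  {"claw": 0,"x": 0,"y": 0,"z": -0.04,"twist": 0},
  {"claw": 0,"x": 0,"y": 0,"z": -0.04,"twist": 0},
  {"claw": 0,"x": 0,"y": 0,"z": -0.04,"twist": 0},
  {"claw": 0,"x": 0,"y": 0,"z": -0.01,"twist": 0},
  {"claw": 0,"x": 0,"y": 0,"z": 0,"twist": 0},
  {"claw": 0,"x": 0,"y": 0,"z": 0,"twist": 0},
])

```text
clock: 58.7
tool_pos: [0.5537, -0.2093, 0.0741]
ee_rot: [0.001, -0.046, 0.999, -0.0]
ft_force: [-13.1, 10.4, 37.0]
grip_width: 0.004
grasp_force: 18.7
```

Request:
step_arm([
  {"claw": 0,"x": 0,"y": 0,"z": 0.4,"twist": 0},
  {"claw": 0,"x": -0.5,"y": -0.04,"z": 0,"twist": 0},
  {"claw": 0,"x": -0.5,"y": -0.04,"z": 0,"twist": 0},
  {"claw": 0,"x": -0.5,"y": -0.04,"z": 0,"twist": 0},
  {"claw": 0,"x": -0.1,"y": 0,"z": 0,"twist": 0},
  {"claw": 0,"x": 0,"y": 0,"z": -0.2,"twist": 0},
  {"claw": 0,"x": 0,"y": 0,"z": -0.04,"twist": 0},
  {"claw": 0,"x": 0,"y": 0,"z": -0.04,"twist": 0},
])

```text
clock: 59.7
tool_pos: [0.4899, -0.2136, 0.0743]
ee_rot: [-0.0, -0.045, 0.999, -0.0]
ft_force: [-2.7, 1.1, 7.6]
grip_width: 0.005
grasp_force: 4.3
```

Request:
step_arm([
  {"claw": 0,"x": 0,"y": 0,"z": -0.04,"twist": 0},
  {"claw": 0,"x": 0,"y": 0,"z": -0.03,"twist": 0},
  {"claw": 0,"x": 0,"y": 0,"z": -0.03,"twist": 0},
  {"claw": 0,"x": 0,"y": 0,"z": -0.03,"twist": 0},
  {"claw": 0,"x": 0,"y": 0,"z": 0,"twist": 0},
  {"claw": 0,"x": 0,"y": 0,"z": 0,"twist": 0},
  {"claw": 0,"x": 0,"y": 0,"z": 0,"twist": 0},
  {"claw": 0,"x": 0,"y": 0,"z": 0,"twist": 0},
])

```text
clock: 60.7
tool_pos: [0.49, -0.2137, 0.074]
ee_rot: [0.001, -0.046, 0.999, -0.001]
ft_force: [-15.5, 10.8, 47.7]
grip_width: 0.001
grasp_force: 24.2
```

Request:
step_arm([
  {"claw": 0,"x": 0,"y": 0,"z": 0.45,"twist": 0},
  {"claw": 0,"x": -0.8,"y": 0,"z": 0,"twist": 0},
  {"claw": 0,"x": -0.8,"y": 0,"z": 0,"twist": 0},
  {"claw": 0,"x": -0.6,"y": -0.4,"z": 0,"twist": 0},
  {"claw": 0,"x": 0,"y": -0.8,"z": 0,"twist": 0},
  {"claw": 0,"x": 0,"y": -0.68,"z": 0,"twist": 0},
  {"claw": 0,"x": 0,"y": 0,"z": -0.2,"twist": 0},
  {"claw": 0,"x": 0,"y": 0,"z": -0.05,"twist": 0},
])

```text
clock: 61.7
tool_pos: [0.401, -0.2885, 0.0767]
ee_rot: [-0.001, -0.045, 0.999, 0.0]
ft_force: [-0.0, 0.1, -0.5]
grip_width: 0.003
grasp_force: 0.0
```

Request:
step_arm([
  {"claw": 0,"x": 0,"y": 0,"z": -0.05,"twist": 0},
  {"claw": 0,"x": 0,"y": 0,"z": -0.05,"twist": 0},
  {"claw": 0,"x": 0,"y": 0,"z": -0.03,"twist": 0},
  {"claw": 0,"x": 0,"y": 0,"z": -0.02,"twist": 0},
  {"claw": 0,"x": 0,"y": 0,"z": 0,"twist": 0},
  {"claw": 0,"x": 0,"y": 0,"z": 0,"twist": 0},
  {"claw": 0,"x": 0,"y": 0,"z": 0,"twist": 0},
  {"claw": 0,"x": 0,"y": 0,"z": 0,"twist": 0},
])

```text
clock: 62.7
tool_pos: [0.4017, -0.2884, 0.0741]
ee_rot: [0.0, -0.046, 0.999, -0.0]
ft_force: [-8.3, 9.2, 31.2]
grip_width: 0.004
grasp_force: 15.4
```

Request:
step_arm([
  {"claw": 0,"x": 0,"y": 0,"z": 0.5,"twist": 0},
  {"claw": 0,"x": 0,"y": 0,"z": 1,"twist": 0},
  {"claw": 0,"x": 0,"y": 0.5,"z": 1,"twist": 0},
  {"claw": 0,"x": 0,"y": 1,"z": 0,"twist": 0},
  {"claw": 0,"x": 0,"y": 1,"z": 0,"twist": 0},
  {"claw": 0,"x": 0,"y": 1,"z": 0,"twist": 0},
  {"claw": 0,"x": 0,"y": 1,"z": 0,"twist": 0},
  {"claw": 0,"x": 0,"y": 1,"z": 0,"twist": 0},
])

```text
clock: 63.7
tool_pos: [0.4013, -0.0672, 0.1718]
ee_rot: [0.0, -0.046, 0.999, 0.0]
ft_force: [0.4, 0.2, 0.1]
grip_width: 0.003
grasp_force: 0.0
```

Request:
step_arm([
  {"claw": 0,"x": 0,"y": 1,"z": 0,"twist": 0},
  {"claw": 0,"x": 0,"y": 1,"z": 0,"twist": 0},
  {"claw": 0,"x": 0,"y": 1,"z": 0,"twist": 0},
  {"claw": 0,"x": 0,"y": 1,"z": 0,"twist": 0},
  {"claw": 0,"x": 0,"y": 0,"z": 0,"twist": 0},
  {"claw": 0,"x": 0,"y": 0,"z": 0,"twist": 0},
  {"claw": 0,"x": 0,"y": 0,"z": 0,"twist": 0},
  {"claw": 0,"x": 0,"y": 0,"z": 0,"twist": 0},
])

```text
clock: 64.7
tool_pos: [0.4014, 0.0905, 0.1716]
ee_rot: [-0.0, -0.045, 0.999, 0.0]
ft_force: [0.1, -0.1, -1.0]
grip_width: 0.006
grasp_force: 0.0
```

```bash
python3 - <<'E'
from h import *
st();a=pic('scene','s17');pic('top','t17')
for q in['lid_handle','lid_front','lid_rear','lid_rib','tub_lip','brick_mid','timer','salt']:P(q,'scene',n=2);P(q,'top',n=2)
t=cv2.imread('pics/s17.png')[150:300,150:400];T=cv2.imread('pics/t17.png')[165:270,380:480]
c=np.zeros((480,800,3),np.uint8);c[:300,:500]=cv2.resize(t,(500,300));c[:315,500:800]=cv2.resize(T,(300,315))
cv2.imwrite('pics/c17.png',c[:320])
E
```

```text
{'clock': 64.7, 'tool_pos': [0.401, 0.09, 0.172], 'ee_rot': [-0.0, -0.045, 0.999, 0.0], 'ft_force': [0.085, -0.092, -0.969], 'grip_width': 0.006, 'grasp_force': 0.0, 'joint_pos': [0.707, -0.028, -0.635, -0.0, -0.963, -2.188]}
lid_handle scene pin [ 0.4974 -0.2793  0.0761] 0.93 
lid_handle scene pin [ 0.3875 -0.2877  0.0573] 0.7 
lid_handle top pin [ 0.4937 -0.2776  0.0721] 0.97 
lid_front scene pin [ 0.3828 -0.2898  0.0586] 0.83 
lid_front scene pin [ 0.496  -0.2781  0.0778] 0.36 
lid_front top pin [ 0.3915 -0.2898  0.058 ] 0.81 
lid_rear scene pin [ 0.5934 -0.2663  0.0543] 0.61 
lid_rear top pin [ 0.597  -0.2656  0.0541] 0.94 
lid_rib scene pin [ 0.4024 -0.2841  0.0477] 0.97 
lid_rib top pin [ 0.4076 -0.2857  0.0506] 0.67 
tub_lip scene pin [ 0.5903 -0.274   0.0649] 0.92 
tub_lip top pin [ 0.5945 -0.2713  0.0691] 0.85 
brick_mid scene pin [0.711  0.0147 0.0175] 0.61 
brick_mid top pin [0.7094 0.0149 0.0118] 0.68 
timer scene pin [0.5299 0.0597 0.001 ] 0.77 
salt scene pin [ 0.5274 -0.0591  0.0019] 0.87 
salt scene pin [ 0.5921 -0.2694  0.0683] 0.26
```

View pics/c17.png

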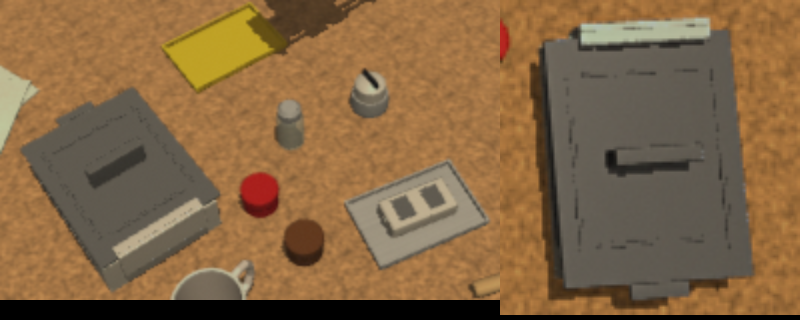

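The lid lies flat with its top about 60 mm up at every pressed point, so the seal is home. Its rear is under the lip, the brick is in the tray, and the salt and timer are unmoved. Handing in.

```bash
python3 -c "
from h import *
print(manip.hand_in())"
```

```text
the job is handed in; nothing more can be done
None
```

I handed the job in (no verdict came back): the brick is flat on the tray, both pots found are in the tub under the lid (last both seen standing before it went on), the lid is hooked under the lip, and the seal is pressed home all round, with one press at 47.7 N from the fingertips.

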